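# Load battens into the cut-off jig and lock it

## Task

Load the cut-off jig: feed every wooden batten lying on the cutting mat endwise through a guide tube of its own, from the flared mouth, until its end is up against the steel stop. With all of them home, fit the T-handled key fully down on the flat-sided spindle on top of the jig, turn it clockwise (seen from above) as far as it goes to lower the hold-down, then take the key off and put it back standing upright in its white tray. Don't disturb the other things on the table.

Things in the scene. Friction and masses are not known exactly. Their poses are not given: they have to be found in the camera images.
- bar0: Square pine batten, 200 mm long, 18 x 18 mm, 40 to 70 g, both ends alike. Origin at its centre, x along its length. Starts lying flat on the grey cutting mat (1.5 mm thick); two or three battens are present (absent: None).
- bar1: Square pine batten, 200 mm long, 18 x 18 mm, 40 to 70 g, both ends alike. Origin at its centre, x along its length. Starts lying flat on the grey cutting mat (1.5 mm thick); two or three battens are present (absent: None).
- bar2: Square pine batten, 200 mm long, 18 x 18 mm, 40 to 70 g, both ends alike. Origin at its centre, x along its length. Starts lying flat on the grey cutting mat (1.5 mm thick); two or three battens are present (absent: None).
- jig: Plywood cut-off jig fixed to the table, 165 mm long (its x), 220 mm wide. Origin on the table top midway under the tube mouths; x is the level feed direction, z up. Three parallel square aluminium guide tubes, bore 21 x 21 mm, axes 60 mm above the table at y = -55, 0, 55 mm, run from x = 0 to 120 mm; flared mouths reach 12 mm farther out and are about 32 mm wide.
- stop (a point): Middle of the face of the steel stop, 140 mm along the jig's x from the tube mouths, at tube height. A batten against it has its centre at the jig's x = 40 mm and sticks out 60 mm at the mouth. The stop reaches across all tubes, to 83 mm height.
- holddown (a joint): Steel cross-bar under the bridge over the tubes (x = 70 to 96 mm on the jig; bridge top 118 mm high), driven by the spindle: 0 raised, sinks to 0.0065 m. Lowered it stays 1 mm above the battens and does not grip them.
- tube0 (a point): Centre of the mouth of guide tube 0 (where the straight 21 mm bore begins), 60 mm above the table; axes as the jig's. A batten home has its centre 40 mm along +x from here and rests 1.5 mm below the axis.
- tube1 (a point): Centre of the mouth of guide tube 1 (where the straight 21 mm bore begins), 60 mm above the table; axes as the jig's. A batten home has its centre 40 mm along +x from here and rests 1.5 mm below the axis.
- tube2 (a point): Centre of the mouth of guide tube 2 (where the straight 21 mm bore begins), 60 mm above the table; axes as the jig's. A batten home has its centre 40 mm along +x from here and rests 1.5 mm below the axis.
- spindle_seat (a point): On the spindle's axis at the top of the boss, 124 mm above the table, where the key's foot comes to rest. Turns with the spindle. The brass flat-sided tang above it is 26 mm long (along this point's x), 9 mm thick (y), 24 mm high.
- spindle (a joint): Angle of the spindle, rad: 0 to 1.35, growing clockwise seen from above; 0 to 0.25 at the start (hold-down raised), 1.35 at its end stop (hold-down lowered). Friction about 0.12 N m; stays where left. At 0 the tang lies along the jig's x.
- key: T-handled key, 200 g, standing upright. Origin at the centre of its underside, z up. Steel foot 48 (x) x 36 (y) x 38 mm high with a slot in its underside, 29 mm (along x) x 11.5 mm (y), 26 mm deep, that fits over the tang either way round; on top a flat wooden handle 66 mm (x) x 14 mm thick (y), from 38 to 88 mm above the underside.
- tray: White tray fixed to the table, 130 (x) x 105 (y) mm, 22 mm high, walls and floor 4 mm. Origin at the centre of its underside. The key's place; the key starts standing in it.
- jar_a: Bystander: glass paint jar with a yellow cap, 48 mm across, 62 mm high. Origin at the centre of its underside.
- jar_b: Bystander: glass paint jar with a yellow cap, 48 mm across, 62 mm high. Origin at the centre of its underside.
- jar_c: Bystander: glass paint jar with a yellow cap, 48 mm across, 62 mm high. Origin at the centre of its underside.
- stapler: Bystander: black stapler, 130 x 35 x 45 mm high, long side along x. Origin at the centre of its underside.
- pencase: Bystander: flat clear pen case, 150 x 90 x 16 mm. Origin at the centre of its underside.
Things that resemble listed ones, but are neither listed nor needed, are in the scene too. Leave any blue look-alike of the key alone.

How it is judged (in metres and radians):
On the way, in this order (a step that is already met when the one before it is completed fails the run):
1. every batten present is home in a guide tube, its end against the stop, the hold-down still raised (((x of bar0 in the frame of tube0 between 0.034 and 0.045 m and y of bar0 in the frame of tube0 between -0.006 and 0.006 m and z of bar0 in the frame of tube0 between -0.006 and 0.006 m and angle between the x axis of bar0 and the x axis of jig, either way round below 0.08 rad) or (x of bar0 in the frame of tube1 between 0.034 and 0.045 m and y of bar0 in the frame of tube1 between -0.006 and 0.006 m and z of bar0 in the frame of tube1 between -0.006 and 0.006 m and angle between the x axis of bar0 and the x axis of jig, either way round below 0.08 rad) or (x of bar0 in the frame of tube2 between 0.034 and 0.045 m and y of bar0 in the frame of tube2 between -0.006 and 0.006 m and z of bar0 in the frame of tube2 between -0.006 and 0.006 m and angle between the x axis of bar0 and the x axis of jig, either way round below 0.08 rad)) and ((x of bar1 in the frame of tube0 between 0.034 and 0.045 m and y of bar1 in the frame of tube0 between -0.006 and 0.006 m and z of bar1 in the frame of tube0 between -0.006 and 0.006 m and angle between the x axis of bar1 and the x axis of jig, either way round below 0.08 rad) or (x of bar1 in the frame of tube1 between 0.034 and 0.045 m and y of bar1 in the frame of tube1 between -0.006 and 0.006 m and z of bar1 in the frame of tube1 between -0.006 and 0.006 m and angle between the x axis of bar1 and the x axis of jig, either way round below 0.08 rad) or (x of bar1 in the frame of tube2 between 0.034 and 0.045 m and y of bar1 in the frame of tube2 between -0.006 and 0.006 m and z of bar1 in the frame of tube2 between -0.006 and 0.006 m and angle between the x axis of bar1 and the x axis of jig, either way round below 0.08 rad)) and ((x of bar2 in the frame of tube0 between 0.034 and 0.045 m and y of bar2 in the frame of tube0 between -0.006 and 0.006 m and z of bar2 in the frame of tube0 between -0.006 and 0.006 m and angle between the x axis of bar2 and the x axis of jig, either way round below 0.08 rad) or (x of bar2 in the frame of tube1 between 0.034 and 0.045 m and y of bar2 in the frame of tube1 between -0.006 and 0.006 m and z of bar2 in the frame of tube1 between -0.006 and 0.006 m and angle between the x axis of bar2 and the x axis of jig, either way round below 0.08 rad) or (x of bar2 in the frame of tube2 between 0.034 and 0.045 m and y of bar2 in the frame of tube2 between -0.006 and 0.006 m and z of bar2 in the frame of tube2 between -0.006 and 0.006 m and angle between the x axis of bar2 and the x axis of jig, either way round below 0.08 rad)) and value of joint spindle below 0.5 rad), for 0.2 s.
2. the key is fully down on the spindle (horizontal distance between key and spindle_seat below 0.005 m and z of key in the frame of spindle_seat below 0.006 m and angle between the x axis of key and the x axis of spindle_seat, either way round below 0.2 rad and angle between key's own z axis and vertical below 0.1 rad), for 0.2 s.
3. the spindle is turned clockwise to its end with the key on it (all of step 2 and value of joint spindle above 1.15 rad), for 0.2 s.
At the end, for the whole second after the job is handed in: Every batten present lies in a guide tube with its end within 6 mm of the stop, the spindle stands past 1.15 rad, and the key stands upright (within 0.1 rad) on the tray's floor; all at rest (((x of bar0 in the frame of tube0 between 0.034 and 0.045 m and y of bar0 in the frame of tube0 between -0.006 and 0.006 m and z of bar0 in the frame of tube0 between -0.006 and 0.006 m and angle between the x axis of bar0 and the x axis of jig, either way round below 0.08 rad) or (x of bar0 in the frame of tube1 between 0.034 and 0.045 m and y of bar0 in the frame of tube1 between -0.006 and 0.006 m and z of bar0 in the frame of tube1 between -0.006 and 0.006 m and angle between the x axis of bar0 and the x axis of jig, either way round below 0.08 rad) or (x of bar0 in the frame of tube2 between 0.034 and 0.045 m and y of bar0 in the frame of tube2 between -0.006 and 0.006 m and z of bar0 in the frame of tube2 between -0.006 and 0.006 m and angle between the x axis of bar0 and the x axis of jig, either way round below 0.08 rad)) and ((x of bar1 in the frame of tube0 between 0.034 and 0.045 m and y of bar1 in the frame of tube0 between -0.006 and 0.006 m and z of bar1 in the frame of tube0 between -0.006 and 0.006 m and angle between the x axis of bar1 and the x axis of jig, either way round below 0.08 rad) or (x of bar1 in the frame of tube1 between 0.034 and 0.045 m and y of bar1 in the frame of tube1 between -0.006 and 0.006 m and z of bar1 in the frame of tube1 between -0.006 and 0.006 m and angle between the x axis of bar1 and the x axis of jig, either way round below 0.08 rad) or (x of bar1 in the frame of tube2 between 0.034 and 0.045 m and y of bar1 in the frame of tube2 between -0.006 and 0.006 m and z of bar1 in the frame of tube2 between -0.006 and 0.006 m and angle between the x axis of bar1 and the x axis of jig, either way round below 0.08 rad)) and ((x of bar2 in the frame of tube0 between 0.034 and 0.045 m and y of bar2 in the frame of tube0 between -0.006 and 0.006 m and z of bar2 in the frame of tube0 between -0.006 and 0.006 m and angle between the x axis of bar2 and the x axis of jig, either way round below 0.08 rad) or (x of bar2 in the frame of tube1 between 0.034 and 0.045 m and y of bar2 in the frame of tube1 between -0.006 and 0.006 m and z of bar2 in the frame of tube1 between -0.006 and 0.006 m and angle between the x axis of bar2 and the x axis of jig, either way round below 0.08 rad) or (x of bar2 in the frame of tube2 between 0.034 and 0.045 m and y of bar2 in the frame of tube2 between -0.006 and 0.006 m and z of bar2 in the frame of tube2 between -0.006 and 0.006 m and angle between the x axis of bar2 and the x axis of jig, either way round below 0.08 rad)) and value of joint spindle above 1.15 rad and x of key in the frame of tray between -0.05 and 0.05 m and y of key in the frame of tray between -0.04 and 0.04 m and z of key in the frame of tray below 0.012 m and angle between key's own z axis and vertical below 0.1 rad and linear speed of each of key, bar0, bar1, bar2 below 0.02 m/s); the robot touches nothing.
It fails at once if a bystander (jar, stapler, pen case) is moved more than 60 mm or a jar is tipped over (distance of any of jar_a, jar_b, jar_c, stapler, pencase from where it was at the start of the episode above 0.06 m or angle between any of jar_a, jar_b, jar_c's own z axis and vertical above 0.7 rad).
Of bar0, bar1, bar2 only 2 to 3 are there at a start; the rules pass over those that are not, and their reading is None.
At some moment in a run one of bar0, bar1, bar2 may be knocked a few centimetres aside while the robot is not near it.
It also fails if it takes over 210 s, if anything falls off the work surface, if the arm or the gripper's body presses on something with over 40 N, if the wrist force passes 120 N, or if a joint passes its speed limit or range.

## Robot

A 6-joint arm with a two-finger parallel gripper is mounted at the origin on the work surface. World frame = base frame: x ahead of the robot, y to its left, z up, the work surface at z = 0. Lengths are in m, angles in degrees, forces in N, time in s.
With the tool pointing down it reaches from about 0.4 to 0.925 m from the base axis. Payload 12.5 kg.
Tool frame: the origin (TCP) lies at the very end of the fingers, on their centre line; the grasp point (between the pads) lies 19 mm behind it; y points along the fingers, x is the direction in which the jaws open and shut, and the axes are right-handed (so a half turn about y gives the same grasp; the last joint's range is limited). The gripper opens to 95 mm and grips with 3 to 60 N. Pads are 20 mm wide; open, the fingers measure 119 mm over their backs; the gripper's body (75 mm by 180 mm) begins 59 mm behind the grasp point.
Start: joints at [-6.05, 28.126, 89.318, -0, 62.55, -6.05], TCP at [0.625, 0, 0.215] pointing down, gripper open.
Joint ranges: [-177.58, 177.58], [-47.91, 125.51], [2.72, 160], [-65.01, 245.01], [3.68, 167.84], [-153.87, 153.87]. Speed limits (degrees/s): [127.2, 127.2, 159.86, 180, 180, 180].

## Interface

Orientations are given as a 3x3 rotation matrix whose columns are the frame's x, y, z axes.
In Python, from cell import * gives the robot as it stands.
- The arm moves only by the tool arm_command, never from a script. Its argument "rows" is a list that holds one entry, the list of rows, each a list of 7 numbers: the finger opening in mm, from 0 to 95.1, then the shift along the tool's x, y, z in mm, then the turn, a rotation vector about the tool's x, y, z in degrees. A call has 1 to 5 rows; each row is the pose to reach, as a shift and turn from the pose commanded when the call began, along the tool's axes at that moment; what a row does not reach only later rows make up. A row lasts 1/10 s, in which the tool goes at most 50 mm and 8.59 degrees, less where a joint would pass 70% of its speed; a pose out of reach is approached as far as the arm can. A call with a gripper value outside its range is refused whole. The fingers move at their own pace and stop on an object; "force" is the grip in N (left out, the last holds). Time passes only in rows, so rows that repeat a pose let the fingers close. It gives the time, the measured TCP pose, the force and the opening at its end, in the units of the state.
- state(): the state, without advancing time (a new reading comes with each control period).
- camera(name): name is "scene" or "side" or "wrist"; returns the picture (384x512x3 uint8, blue, green, red); there is no depth.
- camera_params(name): a dict with "mtx" (3x3 intrinsics, pixels), "T" (4x4, takes a point from camera to world coordinates). Camera axes: x right, y down, z forward; pixel columns grow to the right and rows downward; lengths in m; the calibration is good to about 2 mm. A picture is of the moment at which its call begins: read the wrist's pose just before it. camera_params takes no time and is no camera call; for the wrist camera it gives the pose at the moment of the call.
- finish_job(): hands the job in, once; it reports no verdict.
The state is a dict: "time_s": time; "joint_positions": joint angles; "qvel": joint speeds; "tau": joint torques, N m; "ee_pos": TCP position; "eef_rot": TCP orientation; "wrist_force": force on the tool from outside, world axes, zero at the start; "wrist_torque": the same for the moment, N m; "gripper_width": opening from 0.0 (shut) to 1.0 (fully open).
Only numpy, scipy, OpenCV 4.12 (cv2) and the standard library are available. Lean on these libraries where they do the work, as an engineer would, in place of code of your own. Each camera call takes 0.05 s, during which the arm holds its last target. There are 200 camera calls.

## Working session

There is one attempt and no reset: what is moved stays moved. The work goes in short steps, Python scripts to look and compute and a tool call to move; the robot and the scene stay as the last step left them, time stands still between calls to the robot, and variables do not carry over. Pictures are saved under pics/ and viewed, on a budget of 14 in all, crops included, one or two more only if the job needs it, and the job is handed in when it is done.

Besides the shell and the picture viewer there is one more tool, called after "Emit:" by a JSON object that holds its "method" and its "body", one argument or row to a line. arm_command: Moves the arm, as the interface text tells. Its arguments: {"type":"object","properties":{"rows":{"type":"array"},"force":{"type":"number"}},"required":["rows"]}

```bash
ls; mkdir -p pics
python3 - <<'E'
from cell import *
import cv2,numpy as np
s=state();print(s)
for n in ("scene","side"):
    cv2.imwrite(f"pics/{n}0.png",camera(n));p=camera_params(n);print(n,p)
E
```

```text
pics
{'time_s': 0.0, 'joint_positions': array([-6.04971404e+00,  2.81648980e+01,  8.93500872e+01, -3.71928136e-03,
        6.25485456e+01, -6.04828912e+00]), 'qvel': array([-0.02603512, -0.02811122, -0.05324613,  0.00773761, -0.12296935,
       -0.089243  ]), 'tau': array([-9.52334158e-04, -6.12640929e+01, -2.58175153e+01,  6.92750537e-02,
        4.83079045e-02, -1.38641695e-05]), 'ee_pos': array([6.24758549e-01, 4.04211156e-05, 2.14053836e-01]), 'eef_rot': array([[ 9.99999385e-01, -1.10871637e-03, -5.05446981e-06],
       [ 5.12052624e-06,  5.95763640e-05,  9.99999998e-01],
       [-1.10871606e-03, -9.99999384e-01,  5.95820046e-05]]), 'wrist_force': array([-0.05223704,  0.36931039,  0.23239905]), 'wrist_torque': array([-0.03949485,  0.03744328, -0.01324833]), 'gripper_width': 1.0015653694303677}
scene {'mtx': array([[442.59277901,   0.        , 252.80123648],
       [  0.        , 442.59277901, 195.4673616 ],
       [  0.        ,   0.        ,   1.        ]]), 'T': array([[ 0.83362702,  0.44285273, -0.33007189,  0.9587833 ],
       [ 0.55229472, -0.6748964 ,  0.48937244, -0.71259251],
       [-0.00604441, -0.59025105, -0.8071971 ,  1.12064678],
       [ 0.        ,  0.        ,  0.        ,  1.        ]])}
side {'mtx': array([[351.732437  ,   0.        , 255.05777379],
       [  0.        , 351.732437  , 193.43648154],
       [  0.        ,   0.        ,   1.        ]]), 'T': array([[-0.99238513, -0.06194427,  0.10646434,  0.43262852],
       [-0.12277703,  0.5667729 , -0.81467434,  0.5911325 ],
       [-0.00987669, -0.82154208, -0.57006233,  0.58016153],
       [ 0.        ,  0.        ,  0.        ,  1.        ]])}
```

View pics/scene0.png

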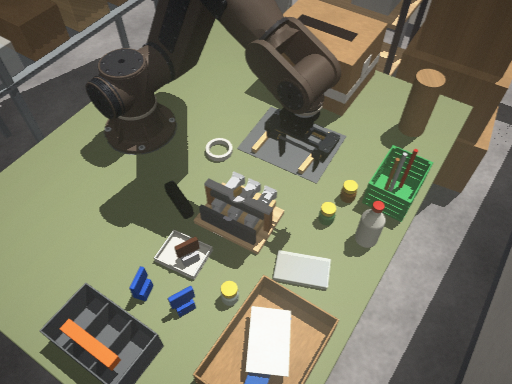

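View pics/side0.png

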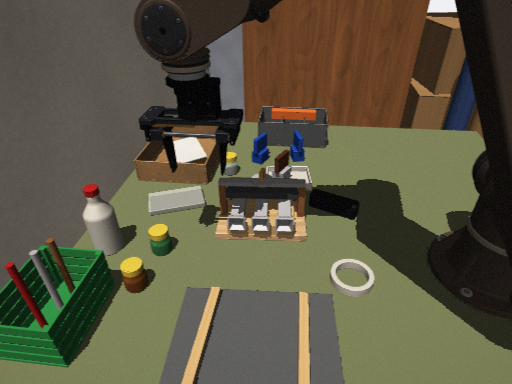

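```bash
cat > h.py <<'E'
from cell import *
import cv2,numpy as np
def P(n):
    p=camera_params(n); return p["mtx"],p["T"]
def onz(par,px,z):
    K,T=par; px=np.atleast_2d(np.array(px,float))
    d=np.c_[px,np.ones(len(px))]@np.linalg.inv(K).T@T[:3,:3].T
    o=T[:3,3]; return o+d*((z-o[2])/d[:,2])[:,None]
def proj(par,X):
    K,T=par; X=np.atleast_2d(np.array(X,float)); c=(X-T[:3,3])@T[:3,:3]; u=c@K.T; return u[:,:2]/u[:,2:]
def snap(n,f):
    s=state(); par=P(n); im=camera(n); cv2.imwrite(f"pics/{f}.png",im)
    np.savez(f"pics/{f}.npz",K=par[0],T=par[1]); return im,par,s
def load(f):
    d=np.load(f"pics/{f}.npz"); return cv2.imread(f"pics/{f}.png"),(d["K"],d["T"])
E
python3 - <<'E'
from h import *
np.set_printoptions(precision=4,suppress=True)
im,par,s=snap("wrist","w0"); print(par)
sc=P("scene");sd=P("side")
print("mat corners", onz(sc,[(265,108),(345,137),(320,177),(240,148)],0))
print("tray",onz(sc,[(183,230),(212,246),(185,277),(154,256)],0.02))
print("jars",onz(sc,[(350,186),(328,209),(229,290)],.06), "tape",onz(sc,[(219,149)],0),"stapler",onz(sc,[(168,183),(190,216)],.045))
print("jig base",onz(sd,[(217,238),(306,238),(307,212),(220,208)],0.01))
print("key", onz(sc,[(187,246)],.08))
print("bars side",onz(sd,[(217,288),(187,384),(304,292),(304,384)],.02))
E
```

```text
(array([[326.8739,   0.    , 259.0123],
       [  0.    , 326.8739, 193.8173],
       [  0.    ,   0.    ,   1.    ]]), array([[ 1.    ,  0.001 , -0.0006,  0.6235],
       [ 0.0008, -0.972 , -0.2352,  0.0652],
       [-0.0008,  0.2352, -0.972 ,  0.3841],
       [ 0.    ,  0.    ,  0.    ,  1.    ]]))
mat corners [[0.3185 0.3225 0.    ]
 [0.6291 0.3514 0.    ]
 [0.6413 0.1476 0.    ]
 [0.3535 0.1098 0.    ]]
tray [[ 0.4074 -0.2611  0.02  ]
 [ 0.51   -0.2575  0.02  ]
 [ 0.5063 -0.3753  0.02  ]
 [ 0.3932 -0.3727  0.02  ]]
jars [[ 0.7503  0.1204  0.06  ]
 [ 0.7343  0.0096  0.06  ]
 [ 0.6401 -0.3539  0.06  ]] tape [[0.2964 0.0669 0.    ]] stapler [[ 0.2744 -0.1641  0.045 ]
 [ 0.4068 -0.2227  0.045 ]]
jig base [[ 0.6071 -0.0269  0.01  ]
 [ 0.3946 -0.0508  0.01  ]
 [ 0.3924 -0.1534  0.01  ]
 [ 0.6244 -0.1453  0.01  ]]
key [[ 0.4782 -0.3193  0.08  ]]
bars side [[0.5725 0.1309 0.02  ]
 [0.5791 0.3236 0.02  ]
 [0.3984 0.1209 0.02  ]
 [0.3967 0.302  0.02  ]]
```

View pics/w0.png

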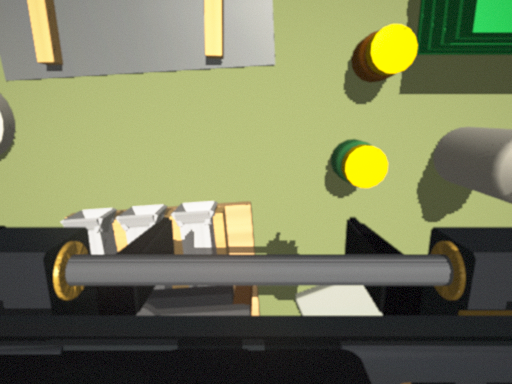

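Emit:
{"method": "arm_command", "body": {
  "rows": [
    [[95, -30, -20, 25, 0, 0, 0], [95, -60, -40, 50, 0, 0, 0], [95, -90, -65, 75, 0, 0, 0], [95, -125, -85, 100, 0, 0, 0], [95, -125, -85, 100, 0, 0, 0]]
  ]
}}

```text
time_s: 0.65
ee_pos: [0.4975, 0.1022, 0.3025]
eef_rot: [[1.0, 0.004, -0.003], [0.003, 0.001, 1.0], [0.004, -1.0, 0.001]]
wrist_force: [0.4, -0.3, -0.2]
gripper_width: 0.997
```

Run:
```python
from h import *
im,par,s=snap("wrist","w1"); print(s["ee_pos"],s["time_s"])
im,par,s=snap("side","s1");cv2.imwrite("pics/s1c.png",cv2.resize(im[150:300,130:400],None,fx=2.9,fy=2.9,interpolation=cv2.INTER_CUBIC))
```

```text
[0.49750703 0.1022057  0.30250883] 0.65
```

View pics/w1.png

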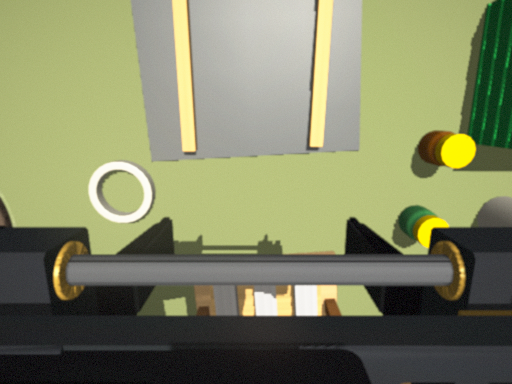

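View pics/s1c.png

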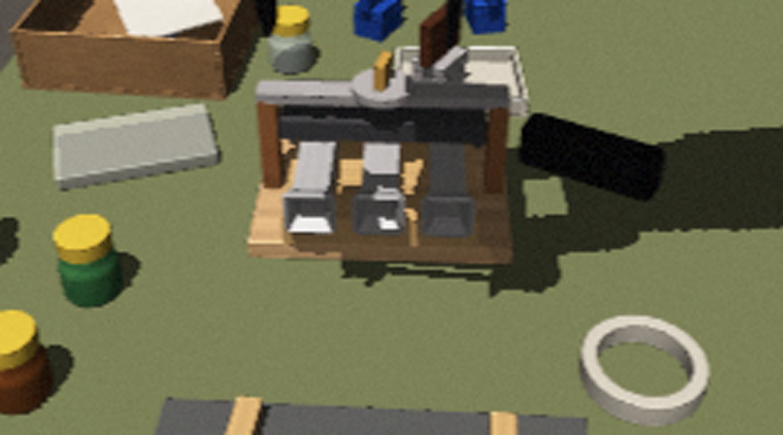

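Emit:
{"method": "arm_command", "body": {
  "rows": [
    [[95, 0, 0, -50, 0, 0, 0], [95, 0, 0, -100, 0, 0, 0], [95, 0, 0, -150, 0, 0, 0], [95, 0, 0, -200, 0, 0, 0], [95, 0, 0, -250, 0, 0, 0]]
  ]
}}

```text
time_s: 1.25
ee_pos: [0.4999, -0.153, 0.2986]
eef_rot: [[1.0, -0.001, 0.001], [-0.001, 0.0, 1.0], [-0.001, -1.0, 0.0]]
wrist_force: [0.3, -0.4, -0.1]
gripper_width: 0.999
```

Emit:
{"method": "arm_command", "body": {
  "rows": [
    [[95, 0, 0, 0, 0, 0, 0], [95, 0, 0, 0, 0, 0, 0], [95, 0, 0, 0, 0, 0, 0]]
  ]
}}

```text
time_s: 1.55
ee_pos: [0.5001, -0.1497, 0.299]
eef_rot: [[1.0, -0.001, 0.0], [-0.0, 0.001, 1.0], [-0.001, -1.0, 0.001]]
wrist_force: [0.1, 0.2, 0.3]
gripper_width: 1.001
```

Run:
```python
from h import *
np.set_printoptions(precision=4,suppress=True)
im,par,s=snap("wrist","w2"); print(s["ee_pos"],s["time_s"],par[1])
cv2.imwrite("pics/w2c.png",cv2.resize(im[0:240,120:400],None,fx=2.5,fy=2.5,interpolation=cv2.INTER_CUBIC))
im,par=load("w1")
hsv=cv2.cvtColor(im,cv2.COLOR_BGR2HSV)
m=((hsv[...,0]>8)&(hsv[...,0]<28)&(hsv[...,1]>90)&(hsv[...,2]>150)).astype(np.uint8); m[160:]=0
n,l,st,c=cv2.connectedComponentsWithStats(m)
for i in range(1,n):
    if st[i,4]<800: continue
    print(st[i])
    for r in (5,40,80,120,140):
        x=np.where(l[r]==i)[0]; print(r,onz(par,[(x.min()-.0,r),(x.max()+1,r)],.0195)[:,:2].ravel())
    r=np.where((l==i).any(1))[0].max()+1; x=np.where(l[r-3]==i)[0].mean()+.5
    print("end",r,x,onz(par,[(x,r)],.0195))
```

```text
[ 0.5001 -0.1497  0.299 ] 1.55 [[ 1.      0.0009 -0.0007  0.4988]
 [ 0.0007 -0.9721 -0.2346 -0.0846]
 [-0.0009  0.2346 -0.9721  0.469 ]
 [ 0.      0.      0.      1.    ]]
[ 172    0   24  152 2024]
5 [0.389  0.3006 0.4065 0.3006]
40 [0.3892 0.2601 0.4084 0.2602]
80 [0.3904 0.2116 0.4088 0.2117]
120 [0.3903 0.1603 0.4105 0.1604]
140 [0.3916 0.1336 0.4108 0.1336]
end 152 189.0 [[0.4004 0.1172 0.0195]]
```

View pics/w2c.png

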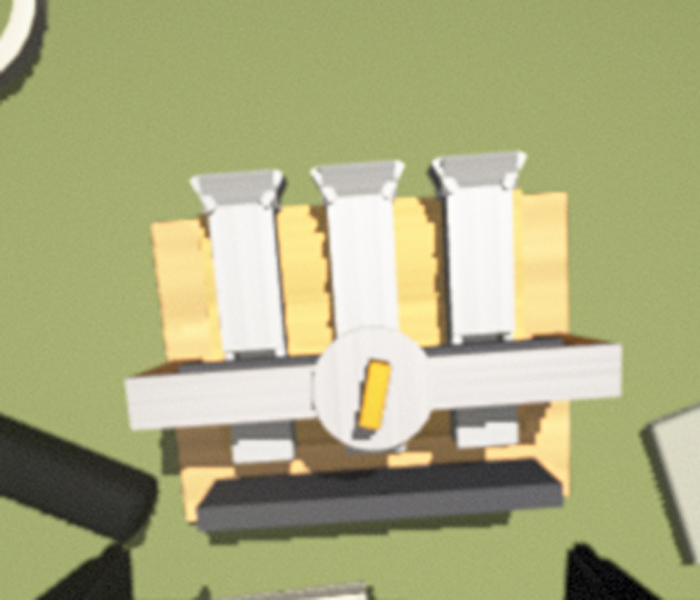

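Run:
```python
from h import *
np.set_printoptions(precision=4,suppress=True)
im,par=load("w2")
f=lambda pts,z: onz(par,np.array(pts)/2.5+[120,0],z)
b=f([(127,379),(620,344),(133,430),(620,397)],.118)
print("bridge",b[:,:2], [np.degrees(np.arctan2(*(b[j]-b[i])[1::-1])) for i,j in((0,1),(2,3))])
print("mid",b.mean(0))
print("boss",f([(372,388),(314,388),(432,388)],.124))
t=f([(365,360),(390,365),(381,431),(358,428)],.148);print("tang",t[:,:2],t.mean(0))
d1=t[0]-t[3];d2=t[1]-t[2];print(np.degrees(np.arctan2(d1[1],d1[0])),np.degrees(np.arctan2(d2[1],d2[0])),np.linalg.norm(d1),np.linalg.norm(t[1]-t[0]))
for nm,L in dict(t0=[(210,240),(221,350),(272,240),(282,350)],t1=[(330,220),(338,330),(394,220),(398,330)],t2=[(448,220),(455,335),(513,220),(515,330)]).items():
    q=f(L,.072); print(nm,(q[0]+q[2])/2,(q[1]+q[3])/2,q[2,0]-q[0,0])
m=f([(193,178),(280,171),(313,170),(402,162),(433,160),(523,153)],.076);print("flare",m[:,:2]);print((m[0::2]+m[1::2])/2)
base=f([(152,223),(568,194),(569,495),(187,521)],.012);print("base",base)
im,par=load("w1");hsv=cv2.cvtColor(im,cv2.COLOR_BGR2HSV);print(hsv[80,305:340:2])
```

```text
bridge [[ 0.404  -0.1229]
 [ 0.6141 -0.1079]
 [ 0.4053 -0.145 ]
 [ 0.6159 -0.1304]] [np.float64(4.07705001010581), np.float64(3.955071911626647)]
mid [ 0.5098 -0.1265  0.118 ]
boss [[ 0.5089 -0.1259  0.124 ]
 [ 0.4844 -0.1259  0.124 ]
 [ 0.5342 -0.1259  0.124 ]]
tang [[ 0.5054 -0.1121]
 [ 0.5151 -0.1141]
 [ 0.5119 -0.1401]
 [ 0.5027 -0.1389]] [ 0.5088 -0.1263  0.148 ]
84.40083646237115 82.91225629789383 0.026944485386500197 0.009955972617086237
t0 [ 0.4488 -0.0632  0.072 ] [ 0.4523 -0.1139  0.072 ] 0.028902569825255575
t1 [ 0.5052 -0.0543  0.072 ] [ 0.5083 -0.1044  0.072 ] 0.029664120455414056
t2 [ 0.5601 -0.0542  0.072 ] [ 0.5642 -0.1056  0.072 ] 0.03012036483292546
flare [[ 0.4283 -0.0364]
 [ 0.4679 -0.0334]
 [ 0.4828 -0.033 ]
 [ 0.5231 -0.0296]
 [ 0.537  -0.0287]
 [ 0.5775 -0.0257]]
[[ 0.4481 -0.0349  0.076 ]
 [ 0.5029 -0.0313  0.076 ]
 [ 0.5573 -0.0272  0.076 ]]
base [[ 0.394  -0.0513  0.012 ]
 [ 0.6152 -0.0365  0.012 ]
 [ 0.6263 -0.201   0.012 ]
 [ 0.4052 -0.2168  0.012 ]]
[[ 36  13 191]
 [ 30  11 191]
 [ 30  10 160]
 [ 24  16  78]
 [ 19 133 163]
 [ 28  91 255]
 [ 28  83 254]
 [ 28  92 254]
 [ 27  93 254]
 [ 28  89 254]
 [ 28  90 255]
 [ 22  83 244]
 [ 41  11 183]
 [ 30  10 187]
 [ 40  12 188]
 [ 38  11 185]
 [ 17  10 182]
 [ 30  10 185]]
```

```bash
cat >> h.py <<'E'
def bars(im,par,z,rmax,rmin=0,smin=60):
    hsv=cv2.cvtColor(im,cv2.COLOR_BGR2HSV)
    m=((hsv[...,0]>14)&(hsv[...,0]<31)&(hsv[...,1]>smin)&(hsv[...,2]>195)).astype(np.uint8); m[rmax:]=0; m[:rmin]=0
    n,l,st,c=cv2.connectedComponentsWithStats(m)
    for i in range(1,n):
        if st[i,4]<500 or st[i,3]<30: continue
        top,bot=st[i,1],st[i,1]+st[i,3]
        rows=np.arange(top+4,bot-4); w=[np.where(l[r]==i)[0] for r in rows]
        c=onz(par,[((x.min()+x.max()+1)/2,r+.5) for x,r in zip(w,rows)],z)
        k=np.polyfit(c[:,1],c[:,0],1); e=onz(par,[(w[-1].mean()+.5,bot),(w[0].mean()+.5,top)],z)
        wd=onz(par,[(w[len(w)//2].min(),rows[len(w)//2]),(w[len(w)//2].max()+1,rows[len(w)//2])],z)
        print("bar",st[i],"near",e[0,:2],"far",e[1,:2],"dirdeg",np.degrees(np.arctan2(-1,-k[0])),"width",wd[1,0]-wd[0,0],"x(y)=%.4f+%.4f*y"%(k[1],k[0]))
E
python3 - <<'E'
from h import *
np.set_printoptions(precision=4,suppress=True)
im,par=load("w1"); bars(im,par,.0195,160)
E
```

```text
bar [ 172    0   24  152 2210] near [0.4004 0.1172] far [0.3974 0.3062] dirdeg -88.92095751077228 width 0.018334178217724928 x(y)=0.4027+-0.0188*y
bar [ 310    0   23  148 2101] near [0.5772 0.1232] far [0.5801 0.3071] dirdeg -91.22298664095786 width 0.019675618160763464 x(y)=0.5738+0.0213*y
```

Emit:
{"method": "arm_command", "body": {
  "rows": [
    [[95, -12, 0, 48, 0, 0, 0], [95, -24, 0, 96, 0, 0, 0], [95, -35, 0, 144, 0, 0, 0], [95, -46, 0, 192, 0, 0, 0], [95, -57, 0, 240, 0, 0, 0]]
  ]
}}

```text
time_s: 2.1
ee_pos: [0.4418, 0.0928, 0.2999]
eef_rot: [[1.0, 0.001, -0.002], [0.002, 0.0, 1.0], [0.001, -1.0, 0.0]]
wrist_force: [1.4, 0.1, 0.0]
gripper_width: 1.005
```

Emit:
{"method": "arm_command", "body": {
  "rows": [
    [[95, -11, 0, 48, 0, 0, 0], [95, -22, 20, 96, 0, 0, 0], [95, -34, 60, 130, 0, -0.5, 0], [95, -46, 100, 165, 0, -1.1, 0], [95, -46, 130, 202, 0, -1.1, 0]]
  ]
}}

```text
time_s: 2.6
ee_pos: [0.3951, 0.2876, 0.174]
eef_rot: [[1.0, 0.0, -0.022], [0.022, -0.0, 1.0], [0.0, -1.0, -0.0]]
wrist_force: [1.3, 0.4, -0.1]
gripper_width: 0.998
```

Emit:
{"method": "arm_command", "body": {
  "rows": [
    [[95, 0, 20, 0, 0, 0, 0], [95, 0, 20, 0, 0, 0, 0], [95, 0, 20, 0, 0, 0, 0]]
  ]
}}

```text
time_s: 2.9
ee_pos: [0.397, 0.2861, 0.1556]
eef_rot: [[1.0, -0.0, -0.021], [0.021, -0.0, 1.0], [-0.0, -1.0, -0.0]]
wrist_force: [0.2, 0.1, 0.0]
gripper_width: 1.0
```

Run:
```python
from h import *
np.set_printoptions(precision=4,suppress=True)
im,par,s=snap("wrist","w3"); print(s["ee_pos"],s["time_s"]); bars(im,par,.0195,230); print(proj(par,[[.3972,.292,.0195],[.4,.117,.0195]]))
```

```text
[0.397  0.2861 0.1556] 2.9
bar [ 434  146   34   82 1255] near [0.5811 0.2464] far [0.5801 0.3269] dirdeg -91.30867916782309 width 0.01917156461179681 x(y)=0.5731+0.0228*y
[[260.7535 178.7589]
 [259.6741 338.17  ]]
```

Run:
```python
from h import *
im,par=load("w3"); cv2.imwrite("pics/w3c.png",im[60:260,120:500])
```

```text
(no output)
```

View pics/w3c.png

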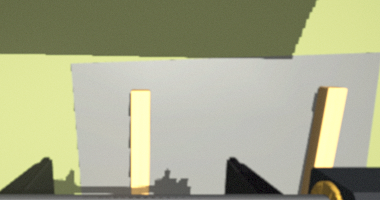

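Emit:
{"method": "arm_command", "body": {
  "rows": [
    [[95, 0, 40, 7, 0, 0, 0], [95, 0, 80, 7, 0, 0, 0], [95, 0, 120, 7, 0, 0, 0], [95, 0, 150, 7, 0, 0, 0], [95, 0, 150, 7, 0, 0, 0]]
  ]
}}

```text
time_s: 3.45
ee_pos: [0.3976, 0.2922, 0.004]
eef_rot: [[1.0, -0.001, -0.018], [0.018, -0.001, 1.0], [-0.001, -1.0, -0.0]]
wrist_force: [0.2, 0.2, 0.6]
gripper_width: 1.0
```

Emit:
{"method": "arm_command", "body": {
  "rows": [
    [[10, 0, 0, 0, 0, 0, 0], [10, 0, 0, 0, 0, 0, 0], [10, 0, 0, 0, 0, 0, 0], [10, 0, 0, 0, 0, 0, 0], [10, 0, 0, 0, 0, 0, 0]]
  ],
  "force": 40
}}

```text
time_s: 3.95
ee_pos: [0.3974, 0.2927, 0.0057]
eef_rot: [[1.0, 0.001, -0.019], [0.019, 0.0, 1.0], [0.001, -1.0, 0.0]]
wrist_force: [-0.5, 0.2, 0.5]
gripper_width: 0.635
```

Emit:
{"method": "arm_command", "body": {
  "rows": [
    [[10, 0, 0, 0, 0, 0, 0], [10, 0, 0, 0, 0, 0, 0]]
  ]
}}

```text
time_s: 4.15
ee_pos: [0.3973, 0.2926, 0.0052]
eef_rot: [[1.0, 0.0, -0.019], [0.019, 0.0, 1.0], [0.0, -1.0, 0.0]]
wrist_force: [0.6, -0.3, 0.8]
gripper_width: 0.468
```

Emit:
{"method": "arm_command", "body": {
  "rows": [
    [[10, 0, 0, 0, 0, 0, 0], [10, 0, 0, 0, 0, 0, 0], [10, 0, 0, 0, 0, 0, 0], [10, 0, 0, 0, 0, 0, 0], [10, 0, 0, 0, 0, 0, 0]]
  ]
}}

```text
time_s: 4.65
ee_pos: [0.3973, 0.2926, 0.0051]
eef_rot: [[1.0, 0.0, -0.019], [0.019, -0.0, 1.0], [0.0, -1.0, -0.0]]
wrist_force: [-1.0, 0.5, -0.4]
gripper_width: 0.185
```

Emit:
{"method": "arm_command", "body": {
  "rows": [
    [[10, 0, 0, 0, 0, 0, 0], [10, 0, -20, 0, 0, 0, 0], [10, 0, -60, 0, 0, 0, 0], [10, 0, -85, 0, 0, 0, 0], [10, 0, -85, 0, 0, 0, 0]]
  ]
}}

```text
time_s: 5.15
ee_pos: [0.3983, 0.2933, 0.0929]
eef_rot: [[1.0, 0.005, -0.019], [0.019, 0.002, 1.0], [0.005, -1.0, 0.002]]
wrist_force: [0.4, -0.4, -0.6]
gripper_width: 0.192
```

Emit:
{"method": "arm_command", "body": {
  "rows": [
    [[10, 10, 0, -40, 0, -1, 0], [10, 20, 5, -80, 0, -2, 0], [10, 33, 10, -120, 0, -2.9, 0], [10, 33, 15, -133, 0, -2.9, 0], [10, 33, 15, -133, 0, -2.9, 0]]
  ]
}}

```text
time_s: 5.65
ee_pos: [0.4323, 0.1588, 0.074]
eef_rot: [[0.998, -0.002, -0.067], [0.067, -0.0, 0.998], [-0.002, -1.0, -0.0]]
wrist_force: [-0.2, 0.4, 0.4]
gripper_width: 0.184
```

Run:
```python
from h import *
np.set_printoptions(precision=4,suppress=True)
s=state();print(s["ee_pos"],s["eef_rot"])
im,par,_=snap("side","s2"); e=s["ee_pos"]; R=s["eef_rot"]; c=e-R[:,2]*.173-R[:,1]*.0054
print("pred front end corners px",proj(par,[c+R[:,0]*a+R[:,1]*b for a,b in((-.009,-.009),(.009,-.009),(.009,.009),(-.009,.009))]))
print("t0 mouth bore px",proj(par,[[.4486,-.0471,.06],[.4486+.0008-.016,-.0351-.001,.076],[.4478+.016,-.0351+.001,.076]]))
cv2.imwrite("pics/s2c.png",cv2.resize(im[190:330,180:380],None,fx=4,fy=4,interpolation=cv2.INTER_CUBIC))
```

```text
[0.4323 0.1588 0.074 ] [[ 0.9978 -0.0022 -0.0667]
 [ 0.0666 -0.0005  0.9978]
 [-0.0023 -1.     -0.0003]]
pred front end corners px [[290.0458 220.9799]
 [281.8446 220.7648]
 [281.5925 227.0318]
 [289.6861 227.2518]]
t0 mouth bore px [[284.1395 221.2132]
 [290.8372 219.2693]
 [277.3947 218.8879]]
```

View pics/s2c.png

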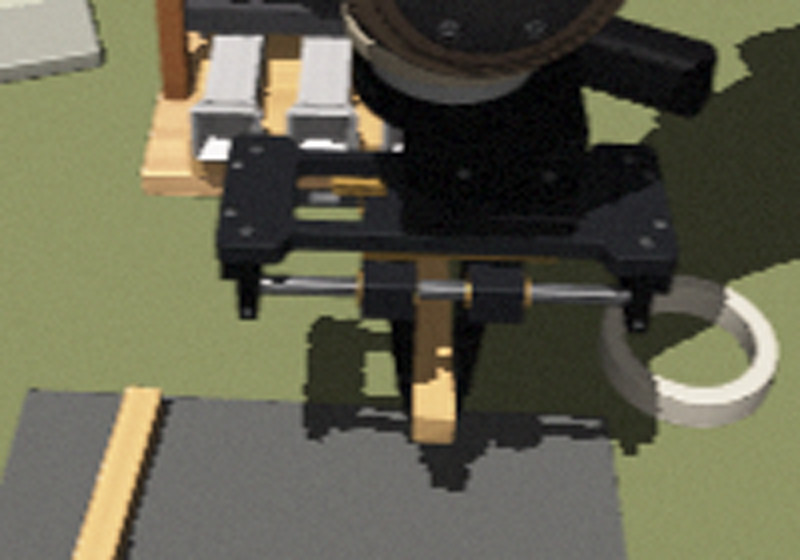

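Emit:
{"method": "arm_command", "body": {
  "rows": [
    [[10, 1.8, 10, 0, 0, -0.2, 0], [10, 1.8, 20, 0, 0, -0.2, 0], [10, 1.8, 20, -10, 0, -0.2, 0], [10, 1.8, 20, -20, 0, -0.2, 0], [10, 1.8, 20, -20, 0, -0.2, 0]]
  ]
}}

```text
time_s: 6.2
ee_pos: [0.436, 0.1395, 0.0552]
eef_rot: [[0.997, -0.0, -0.072], [0.072, -0.0, 0.997], [-0.0, -1.0, -0.0]]
wrist_force: [-0.2, 0.1, 0.1]
gripper_width: 0.187
```

Run:
```python
from h import *
np.set_printoptions(precision=4,suppress=True)
s=state();e=s["ee_pos"];R=s["eef_rot"];print(e,R[:,2])
O=np.array([.4486,-.0471]);f=np.array([.0698,-.9976]);n=np.array([.9976,.0698])
print("along",(e[:2]-O)@f,"lat",(e[:2]-O)@n)
im,par,_=snap("scene","c2"); c=e-R[:,2]*.173-R[:,1]*.0054
print("front px",proj(par,[c,c-R[:,1]*.009,c+R[:,1]*.009]))
u,v=proj(par,[c])[0].astype(int)
cv2.imwrite("pics/c2c.png",cv2.resize(im[v-50:v+50,u-65:u+65],None,fx=6,fy=6,interpolation=cv2.INTER_CUBIC));print(u-65,v-50)
```

```text
[0.436  0.1395 0.0552] [-0.0725  0.9974 -0.0001]
along -0.18705896543613706 lat 0.00044897172838213005
front px [[238.5685 176.2467]
 [238.4746 174.4008]
 [238.6614 178.0729]]
173 126
```

View pics/c2c.png

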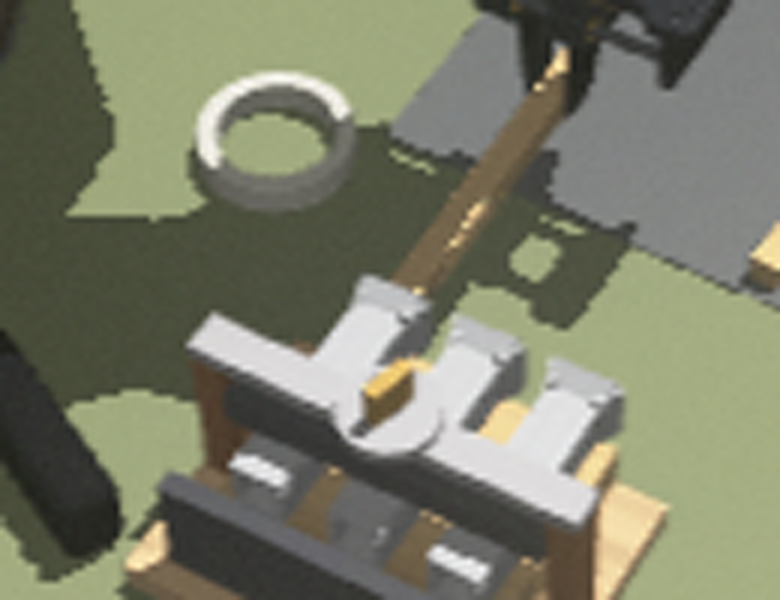

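Emit:
{"method": "arm_command", "body": {
  "rows": [
    [[10, -0.4, 1, -15, 0, 0, 0], [10, -0.4, 1, -30, 0, 0, 0], [10, -0.4, 1, -45, 0, 0, 0], [10, -0.4, 1, -60, 0, 0, 0], [10, -0.4, 1, -60, 0, 0, 0]]
  ]
}}

```text
time_s: 6.75
ee_pos: [0.4403, 0.0796, 0.0545]
eef_rot: [[0.997, 0.001, -0.071], [0.071, -0.0, 0.997], [0.001, -1.0, -0.0]]
wrist_force: [0.5, 0.7, -0.3]
gripper_width: 0.188
```

```bash
cat >> h.py <<'E'
def rel(O=(.4486,-.0471)):
    s=state();e=s["ee_pos"];O=np.array(O);f=np.array([.0698,-.9976]);n=np.array([.9976,.0698]);R=s["eef_rot"]
    print("t",s["time_s"],"along %.4f lat %.4f z %.4f yaw %.2f"%((e[:2]-O)@f,(e[:2]-O)@n,e[2],np.degrees(np.arctan2(R[1,0],R[0,0]))),"F",s["wrist_force"].round(1),"M",s["wrist_torque"].round(2),"g %.3f"%s["gripper_width"])
E
python3 -c "
from h import *
rel()"
```

```text
t 6.75 along -0.1269 lat 0.0006 z 0.0545 yaw 4.09 F [ 0.5  0.7 -0.3] M [ 0.07 -0.    0.  ] g 0.188
```

Emit:
{"method": "arm_command", "body": {
  "rows": [
    [[10, -0.3, 0, -20, 0, 0, 0], [10, -0.3, 0, -40, 0, 0, 0], [10, -0.3, 0, -60, 0, 0, 0], [10, -0.3, 0, -80, 0, 0, 0], [10, -0.3, 0, -80, 0, 0, 0]]
  ]
}}

```text
time_s: 7.25
ee_pos: [0.446, -0.0002, 0.0544]
eef_rot: [[0.997, 0.001, -0.071], [0.071, -0.0, 0.997], [0.001, -1.0, -0.0]]
wrist_force: [-0.2, -0.4, -0.3]
gripper_width: 0.185
```

Emit:
{"method": "arm_command", "body": {
  "rows": [
    [[10, 0, 0, -4, 0, 0, 0], [10, 0, 0, -8, 0, 0, 0], [10, 0, 0, -11, 0, 0, 0], [10, 0, 0, -11, 0, 0, 0]]
  ]
}}

```text
time_s: 7.65
ee_pos: [0.4464, -0.0101, 0.0542]
eef_rot: [[0.997, 0.0, -0.073], [0.073, -0.0, 0.997], [0.0, -1.0, -0.0]]
wrist_force: [-0.5, 0.1, 0.2]
gripper_width: 0.188
```

```bash
python3 -c "
from h import *
rel()"
```

```text
t 7.65 along -0.0371 lat 0.0004 z 0.0542 yaw 4.21 F [-0.5  0.1  0.2] M [ 0.03 -0.    0.02] g 0.188
```

Emit:
{"method": "arm_command", "body": {
  "rows": [
    [[10, 0, 0, -2, 0, 0, 0], [10, 0, 0, -3, 0, 0, 0], [10, 0, 0, -4, 0, 0, 0], [10, 0, 0, -4, 0, 0, 0]]
  ]
}}

```text
time_s: 8.05
ee_pos: [0.4463, -0.0135, 0.0541]
eef_rot: [[0.997, -0.001, -0.073], [0.073, 0.001, 0.997], [-0.001, -1.0, 0.001]]
wrist_force: [0.2, 8.8, 0.5]
gripper_width: 0.183
```

```bash
python3 -c "
from h import *
rel()"
```

```text
t 8.05 along -0.0336 lat 0.0000 z 0.0541 yaw 4.19 F [0.2 8.8 0.5] M [ 1.6  -0.07  0.11] g 0.183
```

Emit:
{"method": "arm_command", "body": {
  "rows": [
    [[40, 0, 0, 0, 0, 0, 0], [40, 0, 0, 0, 0, 0, 0], [40, 0, 0, 0, 0, 0, 0], [40, 0, 0, 0, 0, 0, 0]]
  ]
}}

```text
time_s: 8.45
ee_pos: [0.4467, -0.0143, 0.0542]
eef_rot: [[0.997, 0.0, -0.073], [0.073, -0.0, 0.997], [0.0, -1.0, -0.0]]
wrist_force: [0.2, -0.1, 0.8]
gripper_width: 0.41
```

Emit:
{"method": "arm_command", "body": {
  "rows": [
    [[40, 0, -15, 0, 0, 0, 0], [40, 0, -50, 10, 0, 0, 0], [40, 5, -100, 40, 0, 2, 0], [95, 20, -150, 80, 0, 4, 0], [95, 55, -190, 110, 0, 5, 0]]
  ]
}}

```text
time_s: 8.95
ee_pos: [0.4777, 0.0815, 0.2229]
eef_rot: [[1.0, 0.001, 0.016], [-0.016, -0.0, 1.0], [0.001, -1.0, -0.0]]
wrist_force: [0.8, -0.1, -1.3]
gripper_width: 0.532
```

Emit:
{"method": "arm_command", "body": {
  "rows": [
    [[95, 25, -20, 30, 0, 0, 0], [95, 55, -40, 40, 0, 0, 0], [95, 55, -40, 40, 0, 0, 0]]
  ]
}}

```text
time_s: 9.25
ee_pos: [0.5373, 0.1211, 0.2627]
eef_rot: [[1.0, 0.005, 0.012], [-0.012, 0.001, 1.0], [0.005, -1.0, 0.001]]
wrist_force: [0.2, -0.6, -0.8]
gripper_width: 0.784
```

Run:
```python
from h import *
np.set_printoptions(precision=4,suppress=True)
im,par,s=snap("wrist","w4"); print(s["ee_pos"],s["eef_rot"][:,0]);bars(im,par,.0195,230)
```

```text
[0.5373 0.1211 0.2627] [ 0.9999 -0.0125  0.0051]
bar [ 281    0   21  165 2582] near [0.5754 0.1237] far [0.5792 0.3129] dirdeg -91.1907188256176 width 0.018034735684361536 x(y)=0.5728+0.0208*y
bar [ 422  149   38   39 1135] near [0.77   0.0912] far [0.7691 0.1417] dirdeg -90.08529773913006 width 0.048776460331890314 x(y)=0.7700+0.0015*y
```

View pics/w4.png

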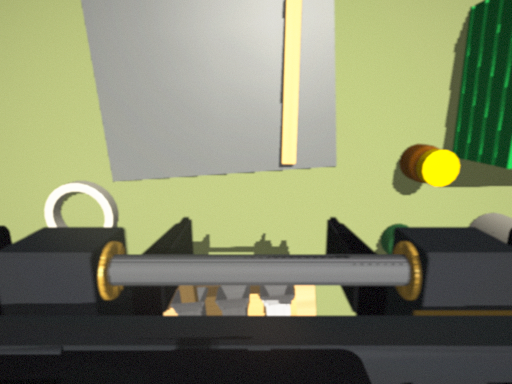

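Emit:
{"method": "arm_command", "body": {
  "rows": [
    [[95, 10, 0, 45, 0, 0, 0], [95, 20, 20, 90, 0, 0.5, 0], [95, 30, 60, 130, 0, 0.5, 0], [95, 39, 95, 165, 0, 0.5, 0], [95, 39.5, 130, 178, 0, 0.5, 0]]
  ]
}}

```text
time_s: 9.8
ee_pos: [0.5758, 0.2986, 0.1288]
eef_rot: [[1.0, 0.0, 0.022], [-0.022, 0.0, 1.0], [0.0, -1.0, 0.0]]
wrist_force: [-0.2, -0.5, 0.3]
gripper_width: 0.998
```

Emit:
{"method": "arm_command", "body": {
  "rows": [
    [[95, 0, 30, 0, 0, 0, 0], [95, 0, 70, 0, 0, 0, 0], [95, 0, 100, 0, 0, 0, 0], [95, 0, 115, 0, 0, 0, 0], [95, 0, 115, 0, 0, 0, 0]]
  ]
}}

```text
time_s: 10.3
ee_pos: [0.5747, 0.2961, 0.0135]
eef_rot: [[1.0, -0.004, 0.023], [-0.023, -0.002, 1.0], [-0.004, -1.0, -0.002]]
wrist_force: [0.3, -0.0, 0.1]
gripper_width: 0.996
```

Emit:
{"method": "arm_command", "body": {
  "rows": [
    [[95, 4, 5, 3, 0, 0, 0], [95, 4, 8.5, 3, 0, 0, 0], [10, 4, 8.5, 3, 0, 0, 0], [10, 4, 8.5, 3, 0, 0, 0], [10, 4, 8.5, 3, 0, 0, 0]]
  ]
}}

```text
time_s: 10.8
ee_pos: [0.5804, 0.3001, 0.0077]
eef_rot: [[1.0, 0.001, 0.023], [-0.023, 0.0, 1.0], [0.001, -1.0, 0.0]]
wrist_force: [-0.2, -0.5, 0.3]
gripper_width: 0.8
```

Emit:
{"method": "arm_command", "body": {
  "rows": [
    [[10, 0, 0, 0, 0, 0, 0], [10, 0, 0, 0, 0, 0, 0], [10, 0, 0, 0, 0, 0, 0], [10, 0, 0, 0, 0, 0, 0], [10, 0, 0, 0, 0, 0, 0]]
  ]
}}

```text
time_s: 11.3
ee_pos: [0.5802, 0.3, 0.007]
eef_rot: [[1.0, 0.0, 0.023], [-0.023, -0.0, 1.0], [0.0, -1.0, -0.0]]
wrist_force: [0.3, 0.2, 0.0]
gripper_width: 0.384
```

Emit:
{"method": "arm_command", "body": {
  "rows": [
    [[10, 0, 0, 0, 0, 0, 0], [10, 0, 0, 0, 0, 0, 0], [10, 0, 0, 0, 0, 0, 0], [10, 0, 0, 0, 0, 0, 0], [10, 0, 0, 0, 0, 0, 0]]
  ]
}}

```text
time_s: 11.8
ee_pos: [0.5802, 0.3, 0.007]
eef_rot: [[1.0, 0.0, 0.023], [-0.023, -0.0, 1.0], [0.0, -1.0, -0.0]]
wrist_force: [0.2, -0.3, 0.3]
gripper_width: 0.184
```

Emit:
{"method": "arm_command", "body": {
  "rows": [
    [[10, 0, -20, 0, 0, 0, 0], [10, 0, -50, 0, 0, 0, 0], [10, -10, -68, -45, 0, -2, 0], [10, -22, -68, -90, 0, -4, 0], [10, -33.5, -68, -131, 0, -5.3, 0]]
  ]
}}

```text
time_s: 12.3
ee_pos: [0.5431, 0.1685, 0.0757]
eef_rot: [[0.997, 0.001, -0.072], [0.072, 0.0, 0.997], [0.001, -1.0, 0.0]]
wrist_force: [0.9, -0.9, -1.2]
gripper_width: 0.185
```

Emit:
{"method": "arm_command", "body": {
  "rows": [
    [[10, 0, 0, 0, 0, 0, 0], [10, 0, 10, 0, 0, 0, 0], [10, 0, 19, 0, 0, 0, 0], [10, 0, 19, 0, 0, 0, 0], [10, 0, 19, 0, 0, 0, 0]]
  ]
}}

```text
time_s: 12.8
ee_pos: [0.5436, 0.1706, 0.0552]
eef_rot: [[0.997, -0.001, -0.071], [0.071, -0.0, 0.997], [-0.001, -1.0, -0.0]]
wrist_force: [0.9, -0.0, -1.8]
gripper_width: 0.188
```

```bash
python3 -c "
from h import *
rel((.5584,-.0395))"
```

```text
t 12.8 along -0.2107 lat -0.0001 z 0.0552 yaw 4.06 F [ 0.9 -0.  -1.8] M [ 0.05 -0.04 -0.03] g 0.188
```

Emit:
{"method": "arm_command", "body": {
  "rows": [
    [[10, 0, -0.8, -20, 0, 0, 0], [10, 0, -0.8, -40, 0, 0, 0], [10, 0, -0.8, -55, 0, 0, 0], [10, 0, -0.8, -70, 0, 0, 0], [10, 0, -0.8, -85, 0, 0, 0]]
  ]
}}

```text
time_s: 13.3
ee_pos: [0.5498, 0.0843, 0.0569]
eef_rot: [[0.998, 0.0, -0.07], [0.07, 0.0, 0.998], [0.0, -1.0, -0.0]]
wrist_force: [0.2, 0.6, -0.8]
gripper_width: 0.181
```

```bash
python3 -c "
from h import *
rel((.5584,-.0395))"
```

```text
t 13.3 along -0.1241 lat 0.0001 z 0.0569 yaw 4.02 F [ 0.2  0.6 -0.8] M [ 0.06 -0.01  0.05] g 0.181
```

Emit:
{"method": "arm_command", "body": {
  "rows": [
    [[10, 0, 0.5, -20, 0, 0, 0], [10, 0, 0.5, -40, 0, 0, 0], [10, 0, 0.5, -60, 0, 0, 0], [10, 0, 0.5, -80, 0, 0, 0], [10, 0, 0.5, -83, 0, 0, 0]]
  ]
}}

```text
time_s: 13.8
ee_pos: [0.5557, 0.0002, 0.0564]
eef_rot: [[0.998, 0.0, -0.068], [0.068, -0.0, 0.998], [0.0, -1.0, -0.0]]
wrist_force: [0.3, 1.2, -0.4]
gripper_width: 0.187
```

Emit:
{"method": "arm_command", "body": {
  "rows": [
    [[10, 0, 0, -3, 0, 0, 0], [10, 0, 0, -6, 0, 0, 0], [10, 0, 0, -8, 0, 0, 0], [10, 0, 0, -8, 0, 0, 0]]
  ]
}}

```text
time_s: 14.2
ee_pos: [0.556, -0.005, 0.0563]
eef_rot: [[0.998, 0.0, -0.07], [0.07, 0.001, 0.998], [0.0, -1.0, 0.001]]
wrist_force: [0.3, 3.9, 0.3]
gripper_width: 0.188
```

```bash
python3 -c "
from h import *
rel((.5584,-.0395))"
```

```text
t 14.2 along -0.0346 lat 0.0000 z 0.0563 yaw 4.03 F [0.3 3.9 0.3] M [ 0.7  -0.12 -0.02] g 0.188
```

Emit:
{"method": "arm_command", "body": {
  "rows": [
    [[10, 0, 0, -1.5, 0, 0, 0], [10, 0, 0, -1.5, 0, 0, 0], [40, 0, 0, -1, 0, 0, 0], [40, 0, 0, -1, 0, 0, 0], [40, 0, 0, -1, 0, 0, 0]]
  ]
}}

```text
time_s: 14.7
ee_pos: [0.5561, -0.0067, 0.0564]
eef_rot: [[0.998, 0.0, -0.07], [0.07, -0.0, 0.998], [0.0, -1.0, -0.0]]
wrist_force: [-0.0, 0.4, 0.8]
gripper_width: 0.379
```

Emit:
{"method": "arm_command", "body": {
  "rows": [
    [[40, 0, -5, 0, 0, 0, 0], [40, 0, -40, 0, 0, 0, 0], [40, 0, -85, 0, 0, 0, 0], [40, 0, -130, 0, 0, 0, 0], [40, -10, -175, 0, 0, 0, 0]]
  ]
}}

```text
time_s: 15.2
ee_pos: [0.5463, -0.0076, 0.2335]
eef_rot: [[0.998, 0.001, -0.07], [0.07, -0.0, 0.998], [0.001, -1.0, -0.0]]
wrist_force: [1.0, -1.0, -0.6]
gripper_width: 0.425
```

Emit:
{"method": "arm_command", "body": {
  "rows": [
    [[95, -10, -30, -40, 0, 0, 0], [95, -30, -30, -85, 0, 1, 0], [95, -50, -30, -130, 0, 2, 0], [95, -65, -30, -177, 0, 3, 0], [95, -75, -30, -225, 0, 4, 0]]
  ]
}}

```text
time_s: 15.7
ee_pos: [0.4857, -0.2388, 0.2621]
eef_rot: [[1.0, 0.001, 0.001], [-0.001, -0.001, 1.0], [0.001, -1.0, -0.001]]
wrist_force: [0.3, -0.2, 0.3]
gripper_width: 0.783
```

Emit:
{"method": "arm_command", "body": {
  "rows": [
    [[95, -10, 0, -45, 0, 0, 0], [95, -20, 0, -90, 0, 0, 0], [95, -22, 0, -115, 0, 0, 0], [95, -22, 0, -115, 0, 0, 0], [95, -22, 0, -115, 0, 0, 0]]
  ]
}}

```text
time_s: 16.2
ee_pos: [0.4646, -0.3521, 0.2613]
eef_rot: [[1.0, -0.0, 0.001], [-0.001, 0.0, 1.0], [-0.0, -1.0, 0.0]]
wrist_force: [0.1, 0.4, 0.0]
gripper_width: 1.002
```

Run:
```python
from h import *
np.set_printoptions(precision=4,suppress=True)
im,par,s=snap("wrist","w5"); print(s["ee_pos"],s["eef_rot"][:,0],par[1][:3,3])
im2,par2,s=snap("side","s5");a=cv2.resize(im[0:240,120:400],None,fx=2,fy=2,interpolation=cv2.INTER_CUBIC);b=cv2.resize(im2[160:270,210:330],None,fx=2,fy=2,interpolation=cv2.INTER_CUBIC)
out=np.zeros((480,800,3),np.uint8);out[:,:560]=a;out[:220,560:800]=b;cv2.imwrite("pics/m5.png",out)
```

```text
[ 0.4646 -0.3521  0.2613] [ 1.     -0.0012 -0.0003] [ 0.4633 -0.2869  0.4313]
```

View pics/m5.png

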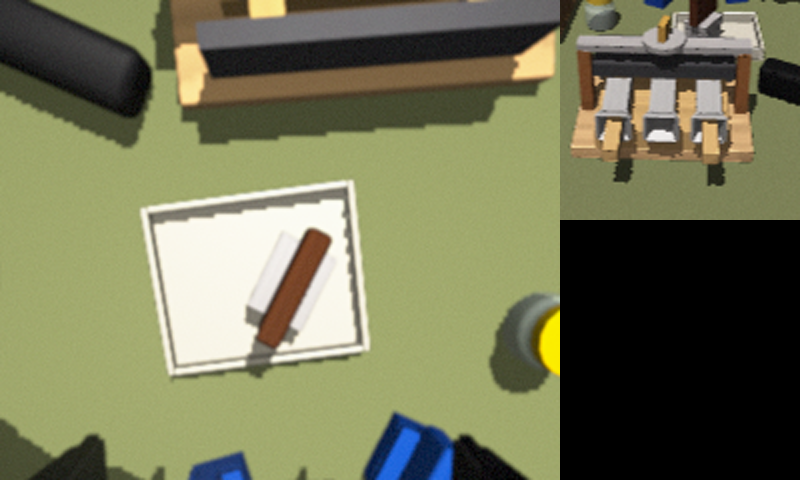

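Run:
```python
from h import *
np.set_printoptions(precision=4,suppress=True)
im,par=load("w5"); hsv=cv2.cvtColor(im,cv2.COLOR_BGR2HSV)
m=(((hsv[...,0]<14)|(hsv[...,0]>172))&(hsv[...,1]>100)&(hsv[...,2]>40)).astype(np.uint8);r=np.zeros_like(m);r[100:185,225:310]=1;m&=r
m=cv2.morphologyEx(m,cv2.MORPH_OPEN,np.ones((3,3)))
c=max(cv2.findContours(m,0,1)[0],key=cv2.contourArea);b=cv2.boxPoints(cv2.minAreaRect(c));w=onz(par,b+.5,.092);print(b,w[:,:2],w.mean(0))
for i in range(4):
    d=w[(i+1)%4]-w[i];print(np.linalg.norm(d),np.degrees(np.arctan2(d[1],d[0])))
t=onz(par,np.array([(142,210),(351,183),(368,349),(172,375)])/2+[120,0],.022);print("tray",t[:,:2],t.mean(0))
# foot corners top z .042
f=onz(par,np.array([(286,233),(248,306),(336,262),(301,331)])/2+[120,0],.042);print("foot",f[:,:2],f.mean(0))
```

```text
[[246.4 168.2]
 [274.  113. ]
 [285.6 118.8]
 [258.  174. ]] [[ 0.4505 -0.3418]
 [ 0.4789 -0.2856]
 [ 0.4907 -0.2913]
 [ 0.4627 -0.348 ]] [ 0.4707 -0.3167  0.092 ]
0.06292833859873798 63.24157034516689
0.013108477382048369 -25.800418491778338
0.0631875834790556 -116.28036515434285
0.013633916059358743 153.0823985541054
tray [[ 0.381  -0.2753]
 [ 0.507  -0.2598]
 [ 0.5204 -0.3606]
 [ 0.3952 -0.3775]] [ 0.4509 -0.3183  0.022 ]
foot [[ 0.4679 -0.2888]
 [ 0.4454 -0.331 ]
 [ 0.4972 -0.3053]
 [ 0.477  -0.346 ]] [ 0.4719 -0.3178  0.042 ]
```

Emit:
{"method": "arm_command", "body": {
  "rows": [
    [[95, 6.6, 20, 10, 0, 8, 0], [95, 6.6, 50, 20, 0, 16, 0], [95, 6.6, 80, 35, 0, 24, 0], [95, 6.6, 110, 35, 0, 26.3, 0], [95, 6.6, 140, 35, 0, 26.3, 0]]
  ]
}}

```text
time_s: 16.8
ee_pos: [0.4721, -0.3154, 0.1209]
eef_rot: [[0.897, 0.001, 0.442], [-0.442, -0.0, 0.897], [0.001, -1.0, -0.0]]
wrist_force: [0.7, 0.8, 0.3]
gripper_width: 1.002
```

Emit:
{"method": "arm_command", "body": {
  "rows": [
    [[95, 0, 0, 0, 0, 0, 0], [95, 0, 0, 0, 0, 0, 0]]
  ]
}}

```text
time_s: 17.0
ee_pos: [0.472, -0.3165, 0.1221]
eef_rot: [[0.897, 0.0, 0.442], [-0.442, 0.0, 0.897], [-0.0, -1.0, 0.0]]
wrist_force: [0.5, -0.3, -0.0]
gripper_width: 0.999
```

Run:
```python
from h import *
np.set_printoptions(precision=4,suppress=True)
s=state();e=s["ee_pos"];R=s["eef_rot"];print(e,np.degrees(np.arctan2(R[1,0],R[0,0])),s["wrist_force"])
print("tool shift to key",R.T@(np.array([.4712,-.3172,.050])-e)*1000)
```

```text
[ 0.472  -0.3165  0.1221] -26.22664500051038 [ 0.5238 -0.2743 -0.0015]
tool shift to key [-0.4448 72.0716 -1.0164]
```

Emit:
{"method": "arm_command", "body": {
  "rows": [
    [[95, -0.4, 30, -1, 0, 0.2, 0], [95, -0.4, 55, -1, 0, 0.2, 0], [95, -0.4, 72, -1, 0, 0.2, 0], [5, -0.4, 72, -1, 0, 0.2, 0], [5, -0.4, 72, -1, 0, 0.2, 0]]
  ]
}}

```text
time_s: 17.5
ee_pos: [0.4715, -0.3182, 0.0509]
eef_rot: [[0.895, 0.002, 0.446], [-0.446, -0.001, 0.895], [0.002, -1.0, -0.0]]
wrist_force: [0.3, -0.6, 0.0]
gripper_width: 0.882
```

Emit:
{"method": "arm_command", "body": {
  "rows": [
    [[5, 0, 0, 0, 0, 0, 0], [5, 0, 0, 0, 0, 0, 0], [5, 0, 0, 0, 0, 0, 0], [5, 0, 0, 0, 0, 0, 0], [5, 0, 0, 0, 0, 0, 0]]
  ]
}}

```text
time_s: 18.0
ee_pos: [0.4708, -0.3179, 0.0495]
eef_rot: [[0.895, 0.0, 0.446], [-0.446, -0.0, 0.895], [0.0, -1.0, -0.0]]
wrist_force: [0.5, 0.4, -0.2]
gripper_width: 0.465
```

Emit:
{"method": "arm_command", "body": {
  "rows": [
    [[5, 0, 0, 0, 0, 0, 0], [5, 0, 0, 0, 0, 0, 0], [5, 0, 0, 0, 0, 0, 0], [5, 0, 0, 0, 0, 0, 0], [5, 0, 0, 0, 0, 0, 0]]
  ],
  "force": 50
}}

```text
time_s: 18.5
ee_pos: [0.4707, -0.3177, 0.0492]
eef_rot: [[0.895, -0.0, 0.446], [-0.446, 0.0, 0.895], [-0.0, -1.0, 0.0]]
wrist_force: [0.0, 0.2, -1.7]
gripper_width: 0.148
```

Emit:
{"method": "arm_command", "body": {
  "rows": [
    [[5, 0, -20, 0, 0, 0, 0], [5, 0, -60, 0, 0, 0, 0], [5, 0, -105, 0, 0, 0, 0], [5, 0, -150, 0, 0, 0, 0], [5, 0, -170, 0, 0, 0, 0]]
  ]
}}

```text
time_s: 19.0
ee_pos: [0.4714, -0.3183, 0.2232]
eef_rot: [[0.895, 0.004, 0.446], [-0.446, -0.003, 0.895], [0.005, -1.0, -0.001]]
wrist_force: [0.3, -0.1, -2.1]
gripper_width: 0.145
```

Emit:
{"method": "arm_command", "body": {
  "rows": [
    [[5, -15, 0, 45, 0, -5, 0], [5, -30, 0, 85, 0, -10, 0], [5, -43, 0, 130, 0, -15, 0], [5, -51, 0, 170, 0, -20.2, 0], [5, -51, 0, 184, 0, -20.2, 0]]
  ]
}}

```text
time_s: 19.5
ee_pos: [0.5072, -0.1273, 0.2194]
eef_rot: [[0.995, -0.0, 0.105], [-0.105, 0.001, 0.995], [-0.0, -1.0, 0.001]]
wrist_force: [0.4, -0.5, -2.5]
gripper_width: 0.146
```

Emit:
{"method": "arm_command", "body": {
  "rows": [
    [[5, 0, 0, 0, 0, 0, 0], [5, 0, 0, 0, 0, 0, 0], [5, 0, 0, 0, 0, 0, 0]]
  ]
}}

```text
time_s: 19.8
ee_pos: [0.507, -0.1315, 0.2191]
eef_rot: [[0.994, -0.0, 0.112], [-0.112, -0.0, 0.994], [-0.0, -1.0, -0.0]]
wrist_force: [0.1, 0.2, -1.7]
gripper_width: 0.146
```

Run:
```python
from h import *
np.set_printoptions(precision=4,suppress=True)
s=state();e=s["ee_pos"];R=s["eef_rot"];print(e,np.degrees(np.arctan2(R[1,0],R[0,0])),s["wrist_force"])
print("tool shift to spindle hover",R.T@(np.array([.5087,-.1267,.205])-e)*1000)
im,par,_=snap("scene","c6");im2,par2,_=snap("side","s6")
S=np.array([.5089,-.1262,.148]);u,v=proj(par,[S])[0].astype(int);a=im[v-50:v+30,u-40:u+40]
u2,v2=proj(par2,[S])[0].astype(int);b=im2[v2-50:v2+30,u2-40:u2+40];print(u,v,u2,v2)
cv2.imwrite("pics/m6.png",cv2.resize(np.hstack([a,b]),None,fx=5,fy=5,interpolation=cv2.INTER_CUBIC))
```

```text
[ 0.507  -0.1315  0.2191] -6.405567303676198 [ 0.0777  0.2356 -1.7458]
tool shift to spindle hover [ 1.1453 14.1291  4.9632]
236 187 262 169
```

View pics/m6.png

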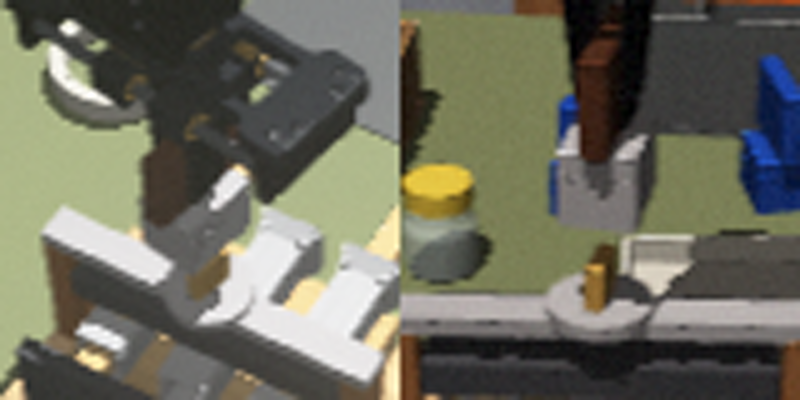

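Emit:
{"method": "arm_command", "body": {
  "rows": [
    [[5, 1.1, 5, 3, 0, 0, 0], [5, 1.1, 14, 5, 0, 0, 0], [5, 1.1, 22, 5, 0, 0, 0], [5, 1.1, 22, 5, 0, 0, 0]]
  ]
}}

```text
time_s: 20.3
ee_pos: [0.5083, -0.1253, 0.1958]
eef_rot: [[0.994, -0.002, 0.11], [-0.11, 0.001, 0.994], [-0.002, -1.0, 0.001]]
wrist_force: [-0.8, 0.3, -2.5]
gripper_width: 0.146
```

```bash
cat >> h.py <<'E'
def sp():
    s=state();e=s["ee_pos"];R=s["eef_rot"];print("tcp",e.round(4),"yaw %.2f"%np.degrees(np.arctan2(R[1,0],R[0,0])),"F",s["wrist_force"].round(1),"M",s["wrist_torque"].round(2),"g %.3f"%s["gripper_width"],"t",s["time_s"])
    print("to seat, tool mm",(R.T@(np.array([.5088,-.1262,.1692])-.0005*R[:,2]-e)*1000).round(1))
E
python3 -c "
from h import *
sp()"
```

```text
tcp [ 0.5083 -0.1253  0.1958] yaw -6.29 F [-0.8  0.3 -2.5] M [-0.01  0.01  0.03] g 0.146 t 20.3
to seat, tool mm [ 0.7 26.6 -1.4]
```

Emit:
{"method": "arm_command", "body": {
  "rows": [
    [[5, 0.7, 0, -1.2, 0, 0, 0], [5, 0.7, 3, -1.2, 0, 0, 0], [5, 0.7, 6, -1.2, 0, 0, 0], [5, 0.7, 8, -1.2, 0, 0, 0], [5, 0.7, 8, -1.2, 0, 0, 0]]
  ]
}}

```text
time_s: 20.8
ee_pos: [0.5096, -0.1268, 0.1891]
eef_rot: [[0.994, 0.0, 0.11], [-0.11, -0.0, 0.994], [0.0, -1.0, 0.0]]
wrist_force: [2.0, 0.3, -2.4]
gripper_width: 0.143
```

```bash
python3 -c "
from h import *
sp()"
```

```text
tcp [ 0.5096 -0.1268  0.1891] yaw -6.30 F [ 2.   0.3 -2.4] M [-0.08 -0.27  0.  ] g 0.143 t 20.8
to seat, tool mm [-0.8 19.9  0. ]
```

Emit:
{"method": "arm_command", "body": {
  "rows": [
    [[5, 0.4, 4, 0, 0, 0, 0], [5, 0.4, 8, 0, 0, 0, 0], [5, 0.4, 12, 0, 0, 0, 0], [5, 0.4, 12, 0, 0, 0, 0]]
  ]
}}

```text
time_s: 21.2
ee_pos: [0.5098, -0.1268, 0.1767]
eef_rot: [[0.994, -0.0, 0.11], [-0.11, 0.0, 0.994], [-0.0, -1.0, 0.0]]
wrist_force: [0.6, 0.4, -2.0]
gripper_width: 0.144
```

```bash
python3 -c "
from h import *
sp()"
```

```text
tcp [ 0.5098 -0.1268  0.1767] yaw -6.30 F [ 0.6  0.4 -2. ] M [-0.01 -0.13  0.02] g 0.144 t 21.2
to seat, tool mm [-1.   7.5 -0. ]
```

Emit:
{"method": "arm_command", "body": {
  "rows": [
    [[5, 0, 4, 0, 0, 0, 0], [5, 0, 7, 0, 0, 0, 0], [5, 0, 8, 0, 0, 0, 0], [5, 0, 8.5, 0, 0, 0, 0], [5, 0, 8.5, 0, 0, 0, 0]]
  ]
}}

```text
time_s: 21.7
ee_pos: [0.5098, -0.1268, 0.1691]
eef_rot: [[0.994, 0.0, 0.11], [-0.11, -0.0, 0.994], [0.0, -1.0, -0.0]]
wrist_force: [-1.9, 0.3, 3.6]
gripper_width: 0.147
```

```bash
python3 -c "
from h import *
sp()"
```

```text
tcp [ 0.5098 -0.1268  0.1691] yaw -6.30 F [-1.9  0.3  3.6] M [ 0.12  0.37 -0.03] g 0.147 t 21.7
to seat, tool mm [-1.  -0.1  0. ]
```

Emit:
{"method": "arm_command", "body": {
  "rows": [
    [[5, 0, 0, 0, 0, 6, 0], [5, 0, 0, 0, 0, 12, 0], [5, 0, 0, 0, 0, 18, 0], [5, 0, 0, 0, 0, 24, 0], [5, 0, 0, 0, 0, 30, 0]]
  ]
}}

```text
time_s: 22.2
ee_pos: [0.5097, -0.1268, 0.1691]
eef_rot: [[0.804, -0.0, 0.595], [-0.595, -0.0, 0.804], [-0.0, -1.0, -0.0]]
wrist_force: [-2.9, 0.8, 4.7]
gripper_width: 0.147
```

```bash
python3 -c "
from h import *
sp()"
```

```text
tcp [ 0.5097 -0.1268  0.1691] yaw -36.52 F [-2.9  0.8  4.7] M [0.29 0.64 0.16] g 0.147 t 22.2
to seat, tool mm [-1.1 -0.1 -0.5]
```

Emit:
{"method": "arm_command", "body": {
  "rows": [
    [[5, -0.5, 0, -0.3, 0, 6, 0], [5, -0.5, 0, -0.3, 0, 12, 0], [5, -0.5, 0, -0.3, 0, 18, 0], [5, -0.5, 0, -0.3, 0, 24, 0], [5, -0.5, 0, -0.3, 0, 30, 0]]
  ]
}}

```text
time_s: 22.7
ee_pos: [0.5092, -0.1264, 0.1691]
eef_rot: [[0.398, -0.0, 0.917], [-0.917, 0.001, 0.398], [-0.001, -1.0, 0.0]]
wrist_force: [-2.1, 4.3, 4.1]
gripper_width: 0.143
```

```bash
python3 -c "
from h import *
sp()"
```

```text
tcp [ 0.5092 -0.1264  0.1691] yaw -66.53 F [-2.1  4.3  4.1] M [0.89 0.4  0.21] g 0.143 t 22.7
to seat, tool mm [-0.3 -0.1 -0.8]
```

Emit:
{"method": "arm_command", "body": {
  "rows": [
    [[5, 0, 0, 0, 0, 2, 0], [5, 0, 0, 0, 0, 4, 0], [5, 0, 0, 0, 0, 6, 0], [5, 0, 0, 0, 0, 6, 0]]
  ]
}}

```text
time_s: 23.1
ee_pos: [0.5091, -0.1263, 0.1691]
eef_rot: [[0.304, -0.0, 0.953], [-0.953, 0.001, 0.304], [-0.001, -1.0, 0.0]]
wrist_force: [-2.4, 5.1, 5.5]
gripper_width: 0.141
```

```bash
python3 -c "
from h import *
sp()"
```

```text
tcp [ 0.5091 -0.1263  0.1691] yaw -72.33 F [-2.4  5.1  5.5] M [0.99 0.48 0.04] g 0.141 t 23.1
to seat, tool mm [-0.2 -0.1 -0.8]
```

Emit:
{"method": "arm_command", "body": {
  "rows": [
    [[5, 0, 0, 0, 0, 2, 0], [5, 0, 0, 0, 0, 4, 0], [5, 0, 0, 0, 0, 5, 0], [5, 0, 0, 0, 0, 5, 0]]
  ]
}}

```text
time_s: 23.5
ee_pos: [0.5091, -0.1262, 0.1691]
eef_rot: [[0.22, -0.0, 0.975], [-0.975, 0.001, 0.22], [-0.001, -1.0, 0.0]]
wrist_force: [-1.3, 5.5, 5.2]
gripper_width: 0.144
```

```bash
python3 -c "
from h import *
sp()"
```

```text
tcp [ 0.5091 -0.1262  0.1691] yaw -77.28 F [-1.3  5.5  5.2] M [1.19 0.47 0.06] g 0.144 t 23.5
to seat, tool mm [-0.  -0.1 -0.8]
```

Emit:
{"method": "arm_command", "body": {
  "rows": [
    [[5, 0, 0, 0, 0, 2, 0], [5, 0, 0, 0, 0, 4, 0], [5, 0, 0, 0, 0, 4, 0], [5, 0, 0, 0, 0, 4, 0]]
  ]
}}

```text
time_s: 23.9
ee_pos: [0.5091, -0.126, 0.1691]
eef_rot: [[0.153, -0.0, 0.988], [-0.988, 0.001, 0.153], [-0.001, -1.0, -0.0]]
wrist_force: [-1.6, 6.7, 6.1]
gripper_width: 0.145
```

```bash
python3 -c "
from h import *
sp()"
```

```text
tcp [ 0.5091 -0.126   0.1691] yaw -81.21 F [-1.6  6.7  6.1] M [1.43 0.46 0.48] g 0.145 t 23.9
to seat, tool mm [ 0.1 -0.1 -0.8]
```

Emit:
{"method": "arm_command", "body": {
  "rows": [
    [[5, 0, 0, 0, 0, -2, 0], [5, 0, 0, 0, 0, -4, 0], [5, 0, 0, 0, 0, -4, 0], [5, 0, 0, 0, 0, -4, 0], [5, 0, 0, 0, 0, -4, 0]]
  ]
}}

```text
time_s: 24.4
ee_pos: [0.5093, -0.1266, 0.1691]
eef_rot: [[0.219, 0.0, 0.976], [-0.976, 0.0, 0.219], [-0.0, -1.0, 0.0]]
wrist_force: [-1.2, 3.7, 5.7]
gripper_width: 0.145
```

```bash
python3 -c "
from h import *
sp()"
```

```text
tcp [ 0.5093 -0.1266  0.1691] yaw -77.33 F [-1.2  3.7  5.7] M [0.9  0.4  0.23] g 0.145 t 24.4
to seat, tool mm [-0.5 -0.1 -0.9]
```

Emit:
{"method": "arm_command", "body": {
  "rows": [
    [[5, -0.4, 0, 0, 0, -2, 0], [5, -0.4, -5, 0, 0, -2, 0], [5, -0.4, -12, 0, 0, -2, 0], [5, -0.4, -20, 0, 0, -2, 0], [5, -0.4, -32, 0, 0, -2, 0]]
  ]
}}

```text
time_s: 24.9
ee_pos: [0.509, -0.1265, 0.2014]
eef_rot: [[0.253, -0.0, 0.967], [-0.967, 0.0, 0.253], [-0.0, -1.0, -0.0]]
wrist_force: [-0.2, 0.3, -3.0]
gripper_width: 0.148
```

Emit:
{"method": "arm_command", "body": {
  "rows": [
    [[5, 0, -20, 0, 0, 0, 0], [5, 0, -40, 0, 0, 0, 0], [5, 0, -50, 0, 0, 0, 0]]
  ]
}}

```text
time_s: 25.2
ee_pos: [0.5096, -0.1266, 0.2531]
eef_rot: [[0.253, 0.003, 0.967], [-0.967, -0.001, 0.253], [0.002, -1.0, 0.002]]
wrist_force: [0.1, 0.1, -2.2]
gripper_width: 0.147
```

```bash
python3 -c "
from h import *
sp()
s=state();e=s['ee_pos'];R=s['eef_rot'];print(R.T@(np.array([.4707,-.3177,e[2]])-e)*1000, s['joint_positions'].round(0))
im,par,_=snap('scene','c7');im2,par2,_=snap('side','s7')
a=im[130:270,150:290];b=im2[130:270,190:330]
cv2.imwrite('pics/m7.png',cv2.resize(np.hstack([a,b]),None,fx=2.8,fy=2.8,interpolation=cv2.INTER_CUBIC))"
```

```text
tcp [ 0.5096 -0.1266  0.2531] yaw -75.32 F [ 0.1  0.1 -2.2] M [-0.01  0.1   0.01] g 0.147 t 25.2
to seat, tool mm [-0.7 83.9 -1.3]
[ 1.75005451e+02  9.10811589e-02 -8.60547011e+01] [-21.  18. 100.  -0.  62.  54.]
```

View pics/m7.png

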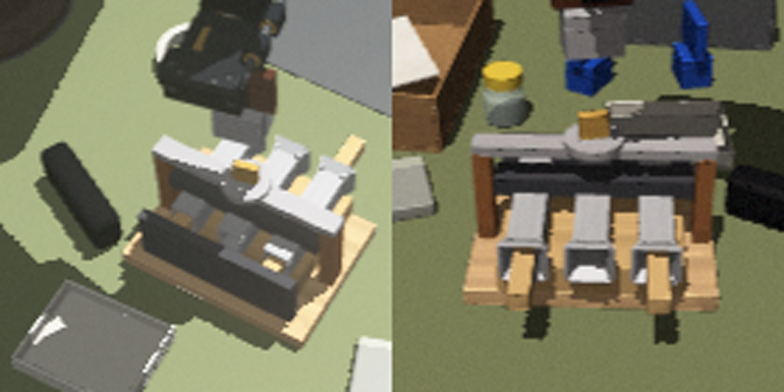

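Emit:
{"method": "arm_command", "body": {
  "rows": [
    [[5, 38, 0, -23, 0, -8, 0], [5, 76, 0, -46, 0, -16, 0], [5, 114, 0, -70, 0, -24, 0], [5, 150, 0, -92, 0, -32, 0], [5, 170.5, 0, -105, 0, -40, 0]]
  ]
}}

```text
time_s: 25.8
ee_pos: [0.4496, -0.3205, 0.2498]
eef_rot: [[0.818, -0.001, 0.575], [-0.575, 0.001, 0.818], [-0.001, -1.0, -0.0]]
wrist_force: [0.5, -0.3, -1.8]
gripper_width: 0.148
```

Emit:
{"method": "arm_command", "body": {
  "rows": [
    [[5, 0, 40, 0, 0, -5, 0], [5, 0, 80, 0, 0, -5, 0], [5, 0, 120, 0, 0, -5, 0], [5, 0, 160, 0, 0, -5, 0], [5, 0, 180, 0, 0, -5, 0]]
  ]
}}

```text
time_s: 26.3
ee_pos: [0.4494, -0.3168, 0.067]
eef_rot: [[0.863, -0.004, 0.505], [-0.505, 0.003, 0.863], [-0.005, -1.0, 0.001]]
wrist_force: [-0.5, 0.1, -2.4]
gripper_width: 0.145
```

Emit:
{"method": "arm_command", "body": {
  "rows": [
    [[5, 0, 10, 0, 0, 0, 0], [5, 0, 18, 0, 0, 0, 0], [5, 0, 18, 0, 0, 0, 0]]
  ]
}}

```text
time_s: 26.6
ee_pos: [0.4508, -0.3179, 0.0524]
eef_rot: [[0.863, -0.0, 0.505], [-0.505, 0.0, 0.863], [-0.001, -1.0, 0.0]]
wrist_force: [0.6, 0.1, -1.4]
gripper_width: 0.145
```

```bash
python3 -c "
from h import *
sp()"
```

```text
tcp [ 0.4508 -0.3179  0.0524] yaw -30.30 F [ 0.6  0.1 -1.4] M [-0.03  0.04 -0.05] g 0.145 t 26.6
to seat, tool mm [ -46.7 -116.7  194.3]
```

Floor contact is expected at TCP z ≈ 0.0492.

Emit:
{"method": "arm_command", "body": {
  "rows": [
    [[5, 0, 1.5, 0, 0, 0, 0], [5, 0, 3, 0, 0, 0, 0], [5, 0, 3.5, 0, 0, 0, 0], [5, 0, 3.5, 0, 0, 0, 0]]
  ]
}}

```text
time_s: 27.0
ee_pos: [0.451, -0.3181, 0.0497]
eef_rot: [[0.863, 0.001, 0.504], [-0.504, -0.0, 0.863], [0.001, -1.0, -0.0]]
wrist_force: [-0.3, -0.1, -2.2]
gripper_width: 0.146
```

Emit:
{"method": "arm_command", "body": {
  "rows": [
    [[40, 0, 0, 0, 0, 0, 0], [60, 0, 0, 0, 0, 0, 0], [60, 0, 0, 0, 0, 0, 0], [60, 0, 0, 0, 0, 0, 0], [60, 0, 0, 0, 0, 0, 0]]
  ]
}}

```text
time_s: 27.5
ee_pos: [0.4509, -0.318, 0.0494]
eef_rot: [[0.863, 0.0, 0.504], [-0.504, -0.0, 0.863], [0.0, -1.0, 0.0]]
wrist_force: [0.2, -0.5, 0.2]
gripper_width: 0.511
```

Emit:
{"method": "arm_command", "body": {
  "rows": [
    [[60, 0, -20, 0, 0, 0, 0], [60, 0, -60, 0, 0, 0, 0], [60, 0, -105, 0, 0, 0, 0], [60, 0, -150, 0, 0, 0, 0], [60, 0, -190, 0, 0, 0, 0]]
  ]
}}

```text
time_s: 28.0
ee_pos: [0.4508, -0.3179, 0.2417]
eef_rot: [[0.863, 0.001, 0.505], [-0.505, -0.001, 0.863], [0.001, -1.0, -0.0]]
wrist_force: [0.4, 0.2, -0.4]
gripper_width: 0.632
```

Emit:
{"method": "arm_command", "body": {
  "rows": [
    [[60, 0, -10, 0, 0, 0, 0], [60, 0, -10, -10, 0, 0, 0], [60, 0, -10, -10, 0, 0, 0]]
  ]
}}

```text
time_s: 28.3
ee_pos: [0.445, -0.3272, 0.248]
eef_rot: [[0.863, -0.001, 0.505], [-0.505, 0.001, 0.863], [-0.002, -1.0, 0.0]]
wrist_force: [0.3, 0.5, -0.8]
gripper_width: 0.63
```

Run:
```python
from h import *
s=state();print(s["ee_pos"],s["wrist_force"])
im,par,_=snap("wrist","w8");im2,par2,_=snap("side","s8")
a=cv2.resize(im[0:225,100:420],(455,320));b=cv2.resize(im2[160:270,210:320],(320,320),interpolation=cv2.INTER_CUBIC)
cv2.imwrite("pics/m8.png",np.hstack([a,b]))
# tail-end positions of bars, top back edge z=.0675, side view
hsv=cv2.cvtColor(im2,cv2.COLOR_BGR2HSV)
f=np.array([.0698,-.9976])
for O in ((.4486,-.0471),(.5584,-.0395)):
    e=np.r_[np.array(O)-.06*f,.0675];u,v=proj(par2,[e])[0];print("expected tail top px",u,v)
    x=int(round(u));print([(r,*hsv[r,x]) for r in range(int(v)-5,int(v)+6)])
```

```text
[ 0.44496749 -0.32715971  0.24801229] [ 0.2808013   0.49467661 -0.80960551]
expected tail top px 284.67085452685563 236.04543058488582
[(231, np.uint8(18), np.uint8(118), np.uint8(221)), (232, np.uint8(19), np.uint8(118), np.uint8(221)), (233, np.uint8(18), np.uint8(120), np.uint8(221)), (234, np.uint8(18), np.uint8(116), np.uint8(220)), (235, np.uint8(18), np.uint8(115), np.uint8(221)), (236, np.uint8(18), np.uint8(114), np.uint8(222)), (237, np.uint8(17), np.uint8(126), np.uint8(154)), (238, np.uint8(17), np.uint8(127), np.uint8(153)), (239, np.uint8(17), np.uint8(127), np.uint8(150)), (240, np.uint8(17), np.uint8(128), np.uint8(146)), (241, np.uint8(18), np.uint8(127), np.uint8(133))]
expected tail top px 234.27141768965313 234.60228302306865
[(229, np.uint8(18), np.uint8(117), np.uint8(224)), (230, np.uint8(18), np.uint8(119), np.uint8(221)), (231, np.uint8(18), np.uint8(116), np.uint8(222)), (232, np.uint8(19), np.uint8(117), np.uint8(222)), (233, np.uint8(19), np.uint8(117), np.uint8(221)), (234, np.uint8(18), np.uint8(117), np.uint8(215)), (235, np.uint8(17), np.uint8(124), np.uint8(107)), (236, np.uint8(17), np.uint8(129), np.uint8(152)), (237, np.uint8(17), np.uint8(128), np.uint8(151)), (238, np.uint8(17), np.uint8(124), np.uint8(154)), (239, np.uint8(17), np.uint8(126), np.uint8(148))]
```

View pics/m8.png

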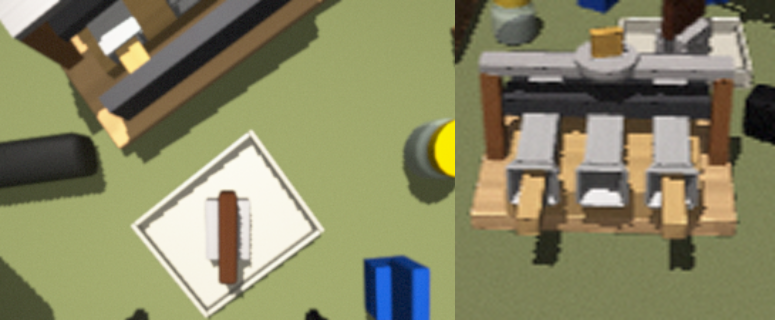

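Emit:
{"method": "arm_command", "body": {
  "rows": [
    [[60, -10, -25, 42, 0, 0, 0], [60, -20, -50, 85, 0, 0, 0], [60, -32, -50, 130, 0, 0, 0], [60, -42, -50, 170, 0, 0, 0], [60, -42, -50, 180, 0, 0, 0]]
  ]
}}

```text
time_s: 28.9
ee_pos: [0.5006, -0.1467, 0.2983]
eef_rot: [[0.865, -0.002, 0.502], [-0.502, 0.001, 0.865], [-0.002, -1.0, 0.0]]
wrist_force: [0.4, 0.1, 0.4]
gripper_width: 0.629
```

Emit:
{"method": "arm_command", "body": {
  "rows": [
    [[60, 0, 0, 0, 0, 0, 0], [60, 0, 0, 0, 0, 0, 0]]
  ]
}}

```text
time_s: 29.1
ee_pos: [0.5002, -0.1507, 0.2985]
eef_rot: [[0.863, -0.001, 0.504], [-0.504, 0.0, 0.863], [-0.001, -1.0, -0.0]]
wrist_force: [-0.2, -1.2, 0.3]
gripper_width: 0.633
```

Run:
```python
from h import *
np.set_printoptions(precision=4,suppress=True)
im,par,s=snap("wrist","w9");print(s["ee_pos"],s["time_s"]); hsv=cv2.cvtColor(im,cv2.COLOR_BGR2HSV)
u,v=proj(par,[[.509,-.1262,.148]])[0].astype(int);print(u,v)
m=((hsv[...,0]>14)&(hsv[...,0]<32)&(hsv[...,1]>150)&(hsv[...,2]>150)).astype(np.uint8);r=np.zeros_like(m);r[v-25:v+25,u-25:u+25]=1;m&=r
c=max(cv2.findContours(m,0,1)[0],key=cv2.contourArea);w=onz(par,cv2.boxPoints(cv2.minAreaRect(c))+.5,.148);print(w[:,:2])
for i in (0,1):
    d=w[i+1]-w[i];a=np.degrees(np.arctan2(d[1],d[0]));print(np.linalg.norm(d),a,"spindle if long:",np.radians((94-a)%180))
```

```text
[ 0.5002 -0.1507  0.2985] 29.1
255 155
[[ 0.4958 -0.1264]
 [ 0.52   -0.1186]
 [ 0.5227 -0.1269]
 [ 0.4985 -0.1348]]
0.025404766232371194 17.92809320098923 spindle if long: 1.3277052419129982
0.008729289782716025 -71.60552199041403 spindle if long: 2.8903616182165983
```

Spindle reads about 1.33 rad, near its 1.35 end stop, so I'm handing in.

```bash
python3 -c "
from cell import *
print(finish_job())"
```

```text
the job is handed in; nothing more can be done
None
```

The job is handed in. Two battens were on the mat; I fed them into guide tubes 0 and 2. I then fitted the key on the spindle, turned it clockwise to the end stop, took it off and stood it back in the white tray. The whole run used about 29 s of the 210 s allowed.

- **Battens:** both met the stop within about 0.5 mm of where I expected. In the last side view their tail edges lay within about 1 pixel of the predicted position.
- **Spindle:** it measures about 1.33 rad from the wrist camera, and 1.15 rad is required. At the end stop the key had turned about 5–8° past the tang, from slack in the slot and perhaps some slip in the grip. I estimate that at under 0.14 rad against the 0.2 rad allowed.
- **Key:** it stands upright near the tray's centre in the last picture, with the arm clear of everything.
- **Other things on the table:** I saw none of them moved. I did not measure their positions again at the end.

No check failed.

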